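Refit an aquarium filter: basket in, cover snapped on

TASK

Take the white media basket off the turntable and set it upright, fully home, in the open black filter box. Then fit the grey cover over the box and push it straight down until both snap hooks click over its end tabs, and let go. Leave the ornament and fittings on the turntable where they are.

Things in the scene. Friction and masses are not known exactly. Their poses are not given: they have to be found in the camera images.
- basket_center (a point): Centre, half-way up, of the loose white media basket (0.15 kg), upright on the turntable: 64 (x) x 48 (y) mm, 53 mm tall, plus a solid grip fin on top 44 long (x), 12 thick (y), 36 tall; 89 mm overall. The point is 44.5 mm above the underside, 8.5 mm below the basket's top face, 44.5 mm below the fin's top. z up. Fits either way round.
- filter_mouth (a point): Centre of the mouth of the fixed black filter box, level with its rim, 60 mm above the table; z up. Box 80 (x) x 64 (y) mm outside; pocket 70 x 54 mm, 54 mm deep. The seated basket's top face is 1 mm below the rim, its fin 35 mm above it, its centre point 9.5 mm below this point. A grey snap hook stands beyond each x end.
- hook_a_tip (a point): Tip of the springy grey snap hook at the filter's +x end: 21.5 mm above the rim, 52 mm from the box's middle. Hook 14 mm wide (y); stem 50 to 55 mm from the middle; the barb points outward to 59 mm, its flat underside 7.5 mm above the rim, its outer face sloping inward up to this tip.
- hook_b_tip (a point): The same at the filter's -x end.
- cover_center (a point): Centre, half-way up, of the loose grey cover (0.14 kg), right way up on the table: a cap open below, 80 (x) x 64 (y) x 44 mm tall, walls 4, with a solid grip fin on top 60 long (x), 12 thick (y), 31 tall; 75 mm overall. Point 37.5 mm above the underside, 6.5 below the cap's top. z up. Fits either way round. Seated, its underside rests on the rim, this point 37.5 mm above the mouth point.
- cover_tab_a (a point): Middle of the top of the slotted tab's outer bar at the cover's +x end, 63.5 mm from its middle, 6 mm above its underside. Tab 40 mm wide (y), 6 thick, out to 71 mm; its slot, 19 mm wide (y), runs from the cap to 56 mm from the middle and a hook comes up through it (play 1 mm in x, 2.5 in y). Snapped home, the point is 6 mm above the rim, under the barb. Both hooks take 8 to 20 N together.
- cover_tab_b (a point): The same at the cover's -x end.
- hook_a (a joint): Bend of the snap hook at the filter's +x end, rad: 0 relaxed; it grows as the hook is bent toward the box (about 0.05 as the tab passes the barb) and springs back to 0 when it clicks.
- hook_b (a joint): The same for the hook at the filter's -x end.
- turntable: White round plastic turntable, 280 mm across, top 30 mm above the table, origin at the centre of its underside. It turns stiffly; it need not be turned. Basket and bystanders stand around its rim, their centres about 95 mm from its middle.
- cave: Blue ceramic cave, a dome 76 mm across and 55 mm high on the turntable, bystander; origin at the centre of its underside.
- diffuser: Clear glass diffuser, a disc 60 mm across with an upright stem, 62 mm high, on the turntable, bystander; origin at the centre of its underside.
- check_valve: Black plastic check valve lying on the turntable, 72 mm long (x), 30 mm high, bystander; origin at the centre of its underside.
- bracket: Grey plastic bracket, 70 mm long (x), 42 mm high, standing on two suction cups on the turntable, bystander; origin at the centre of its underside.
Things that resemble listed ones, but are neither listed nor needed, are in the scene too. Leave any red look-alike of the part that bears basket_center alone.

How it is judged:
By the outcome, as a careful person would: the job done as asked, in the order asked, and still so for the second after the job is handed in, with the robot touching nothing.
It also fails if it takes over 69 s, if anything falls off the work surface, if the arm or the gripper's body presses on something with over 40 N, if the wrist force passes 120 N, or if a joint passes its speed limit or range.

ROBOT

A 6-joint arm with a two-finger parallel gripper is mounted at the origin on the work surface. World frame = base frame: x ahead of the robot, y to its left, z up, the work surface at z = 0. Lengths are in mm, angles in rad, forces in N, time in s.
With the tool pointing down it reaches from about 275 to 1000 mm from the base axis. Payload 8.4 kg.
Tool frame: the origin (TCP) lies at the very end of the fingers, on their centre line; the grasp point (between the pads) lies r.hold_point_z behind it (r.hold_point_z is the distance from the TCP to the grasp point, in mm); x points along the fingers, z is the direction in which the jaws open and shut, and the axes are right-handed (so a half turn about x gives the same grasp; the last joint's range is limited). The gripper opens to 85 mm and grips with 20 to 120 N. Pads are 22 mm wide; open, the fingers measure 114 mm over their backs; the gripper's body (76 mm by 85 mm) begins 54 mm behind the grasp point. The pads swing forward as they close: fully open they stand 13 mm farther back than shut.
Start: joints at [1.187, 0.353, 1.633, -0, 1.155, -0.002], TCP at [232.868, 580, 231.281] pointing down, gripper open.
Joint ranges: [-2.63, 2.63], [-0.92, 2.1], [0.06, 2.66], [-1.3, 4.44], [0, 2.69], [-3.02, 3.02]. Speed limits (rad/s): [2.22, 2.22, 2.79, 3.14, 3.14, 3.14].

INTERFACE

Orientations are given as [roll, pitch, yaw] about the fixed x, y, z axes, in that order (R = Rz(yaw) Ry(pitch) Rx(roll)).
In Python, from rig import r gives the robot as it stands.
- The arm moves only by the tool jog_arm, never from a script. Its argument "series" is a list of rows, each a list of 7 numbers: the turn, a rotation vector about the tool's x, y, z in degrees, then the shift along the tool's x, y, z in cm, then the opening, from 0 (shut) to 1 (fully open). In form: [[wx, wy, wz, tx, ty, tz, fingers], ...]. A call has 1 to 20 rows; each row shifts and turns the commanded pose from where the row before left it, along the tool's axes as they then stand; what a row does not reach is not made up. A row lasts 1/10 s, in which the tool goes at most 50 mm and 8.59 degrees, less where a joint would pass 70% of its speed; a pose out of reach is approached as far as the arm can. A call with a gripper value outside its range is refused whole. The fingers move at their own pace and stop on an object; "force" is the grip in N (left out, the last holds). Time passes only in rows, so rows that do not move let the fingers close. It gives the time, the measured TCP pose, the force and the opening at its end, in the units of the state.
- r.sense(): the state, without advancing time (a new reading comes with each control period).
- r.grab_frame(name): name is "scene" or "top"; returns (picture, depth): 420x560x3 uint8, red, green, blue; 420x560 float32, mm along the optical axis (not along the pixel's ray), 0 where there is no reading.
- r.get_calibration(name): a dict with "mtx" (3x3 intrinsics, pixels), "position" and "rotation" of the camera in the world. Camera axes: x right, y down, z forward; pixel columns grow to the right and rows downward; lengths in mm; the calibration is good to about 2 mm. A picture is of the moment at which its call begins. get_calibration takes no time and is no camera call.
- r.sign_off(): hands the job in, once; it reports no verdict.
The state is a dict: "clock": time; "qpos": joint angles; "qvel": joint speeds; "joint_efforts": joint torques, N m; "eef_pos": TCP position; "tcp_rot": TCP orientation; "contact_force": force on the tool from outside, world axes, zero at the start; "wrist_torque": the same for the moment, N m; "opening": opening from 0.0 (shut) to 1.0 (fully open).
Only numpy, scipy, OpenCV 4.12 (cv2) and the standard library are available. Lean on these libraries where they do the work, as an engineer would, in place of code of your own. Each camera call takes 0.05 s, during which the arm holds its last target.

## Working session

There is one attempt and no reset: what is moved stays moved. The work goes in short steps, Python scripts to look and compute and a tool call to move; the robot and the scene stay as the last step left them, time stands still between calls to the robot, and variables do not carry over. Pictures are saved under pics/ and viewed, and the job is handed in when it is done.

Besides the shell and the picture viewer there is one more tool, called after "Request:" by a JSON object that holds its "op" and its "data", one argument or row to a line. jog_arm: Moves the arm, as the interface text tells. Its arguments: {"type":"object","properties":{"series":{"type":"array"},"force":{"type":"number"}},"required":["series"]}

```bash
mkdir -p pics; ls
cat > h.py <<'E'
import numpy as np, cv2
from rig import r
def px2w(name,u,v,d):
    c=r.get_calibration(name);K=np.array(c["mtx"]);R=np.array(c["rotation"]);p=np.array(c["position"])
    ray=np.linalg.inv(K)@np.array([u,v,1.0]);return p+R@(ray*d)
def px2z(name,u,v,z):
    c=r.get_calibration(name);K=np.array(c["mtx"]);R=np.array(c["rotation"]);p=np.array(c["position"])
    ray=R@(np.linalg.inv(K)@np.array([u,v,1.0]));return p+ray*(z-p[2])/ray[2]
def w2px(name,P):
    c=r.get_calibration(name);K=np.array(c["mtx"]);R=np.array(c["rotation"]);p=np.array(c["position"])
    q=K@(R.T@(np.array(P,float)-p));return q[:2]/q[2]
E
python3 - <<'E'
from h import *
for n in("scene","top"):
    im,d=r.grab_frame(n);cv2.imwrite(f"pics/{n}0.png",im[:,:,::-1]);np.save(f"{n}0.npy",d);np.save(f"{n}0i.npy",im)
    print(n,r.get_calibration(n))
print(r.sense(),r.hold_point_z)
E
```

```text
pics
scene {'mtx': array([[485.0104458 ,   0.        , 288.9931675 ],
       [  0.        , 485.0104458 , 214.41124207],
       [  0.        ,   0.        ,   1.        ]]), 'position': array([ 928.28028941, -886.87314024,  870.74788814]), 'rotation': array([-2.23069604,  0.02258855,  0.48160189])}
top {'mtx': array([[493.78324206,   0.        , 281.63469773],
       [  0.        , 493.78324206, 208.09474087],
       [  0.        ,   0.        ,   1.        ]]), 'position': array([ 369.50456496,  -35.534699  , 1379.74430101]), 'rotation': array([-3.07805262,  0.00957489, -1.58606451])}
{'clock': 0.1, 'qpos': array([ 1.18658552e+00,  3.53578191e-01,  1.63406324e+00, -6.73181116e-06,
        1.15519626e+00, -2.40419218e-03]), 'qvel': array([ 0.00021637, -0.00304254, -0.0001295 , -0.00071317,  0.00076394,
        0.00139183]), 'joint_efforts': array([ 2.85950427e-04, -6.06350756e+01, -3.42821431e+01, -1.35329510e-04,
        3.91382622e-03,  3.83316956e-05]), 'eef_pos': array([232.71739046, 579.59688582, 230.63569995]), 'tcp_rot': array([-3.13905296,  1.56955127, -1.95006053]), 'contact_force': array([ 0.36111363, -0.41948944,  0.44908042]), 'wrist_torque': array([ 0.01334451, -0.01295826,  0.00348415]), 'opening': 1.0003305873185107} 18.700000000000003
```

```bash
python3 - <<'E'
s=open('h.py').read()
s=s.replace('R=np.array(c["rotation"])','R=rot(c["rotation"])').replace('def px2w','from scipy.spatial.transform import Rotation as Ro\ndef rot(e): return Ro.from_euler("xyz",e).as_matrix()\ndef px2w',1)
open('h.py','w').write(s)
E
python3 - <<'E'
from h import *
print(rot(r.get_calibration("top")["rotation"]));print(rot(r.sense()["tcp_rot"]))
E
```

```text
[[-0.01526689 -0.99785641  0.06363577]
 [-0.99983761  0.01584468  0.00858486]
 [-0.00957474 -0.06349437 -0.99793627]]
[[-4.60964525e-04 -9.27994024e-01  3.72594792e-01]
 [-1.15657559e-03  3.72595078e-01  9.27993303e-01]
 [-9.99999225e-01 -3.16204831e-06 -1.24504835e-03]]
```

View pics/scene0.png

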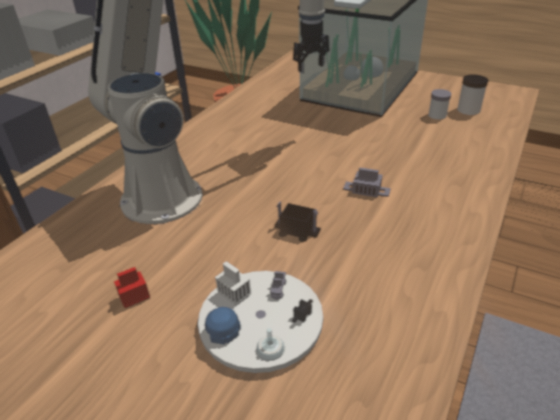

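View pics/top0.png

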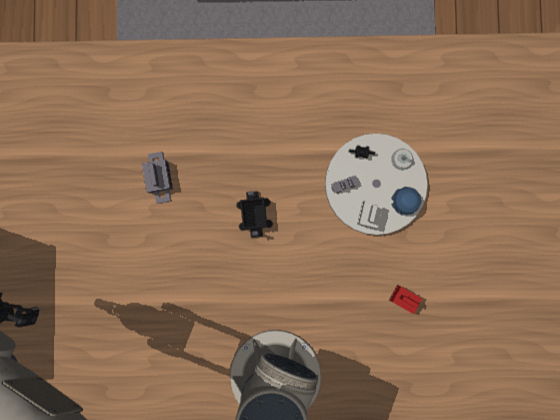

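Run:
```python
from h import *
im=np.load("top0i.npy")[:,:,::-1];sc=np.load("scene0i.npy")[:,:,::-1]
def crop(i,x,y,w,h,k): return cv2.resize(i[y:y+h,x:x+w],None,fx=k,fy=k,interpolation=cv2.INTER_CUBIC)
a=crop(im,130,140,50,75,8);b=crop(im,230,180,50,75,8)
cv2.imwrite("pics/c1.png",np.hstack([a,b]))
cv2.imwrite("pics/c2.png",crop(im,325,170,100,70,8))
a=crop(sc,270,195,55,50,7);b=crop(sc,335,160,55,50,7)
cv2.imwrite("pics/c3.png",np.hstack([a,b]))
cv2.imwrite("pics/c4.png",crop(sc,190,250,140,120,5))
```

```text
(no output)
```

View pics/c1.png

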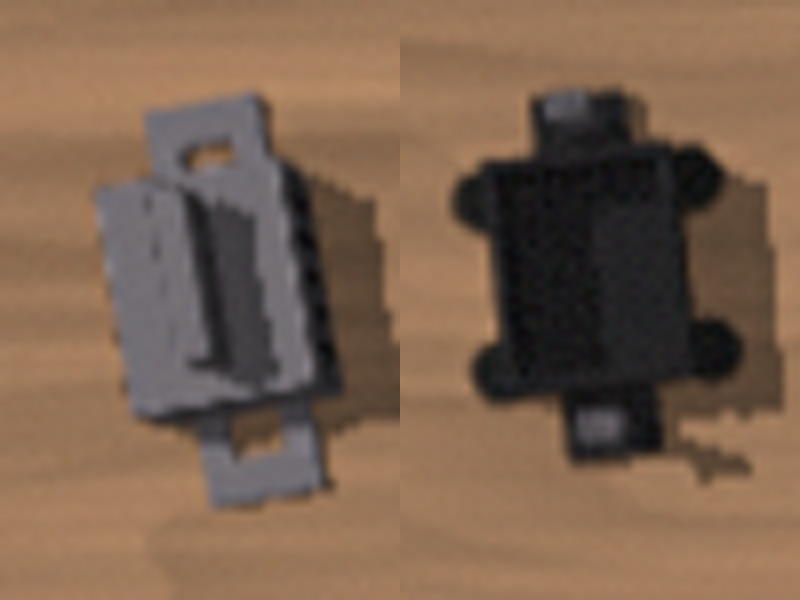

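View pics/c2.png

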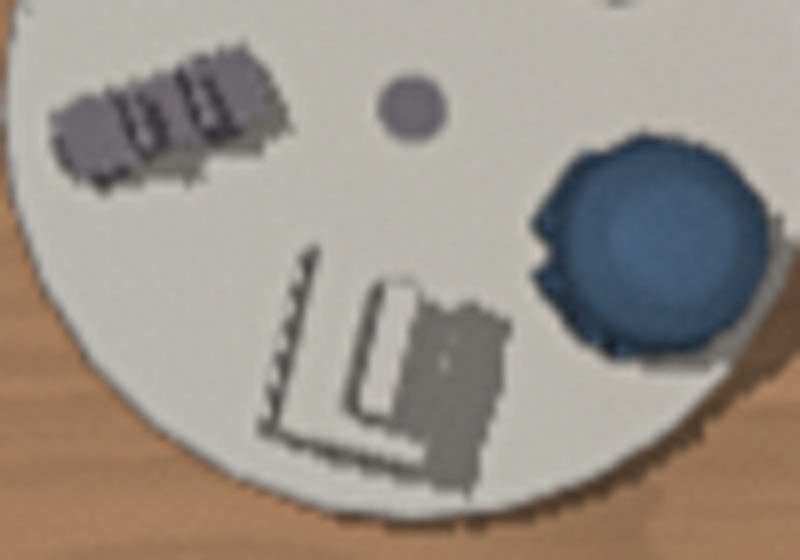

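View pics/c3.png

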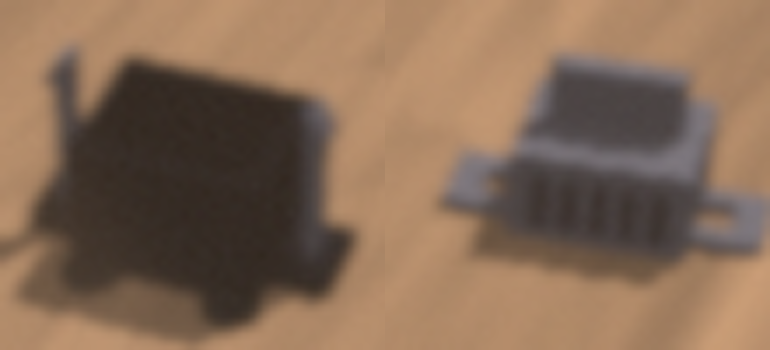

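View pics/c4.png

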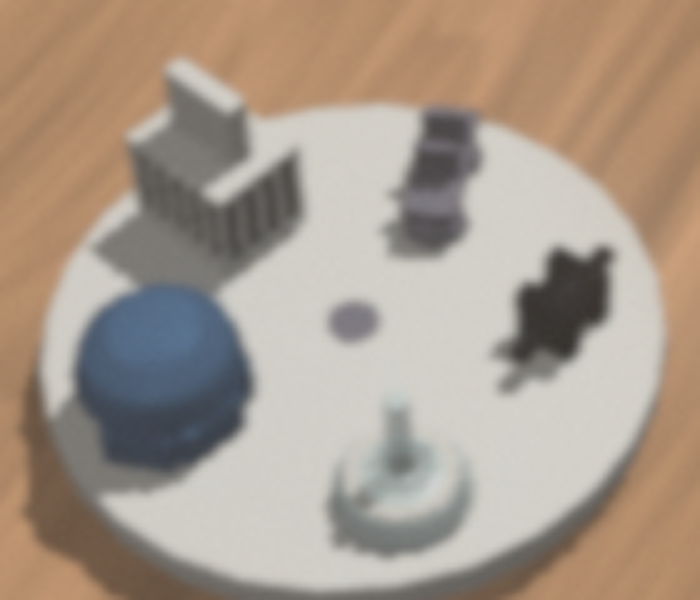

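```bash
cat >> h.py <<'E'
def cloud(name,d):
    v,u=np.mgrid[0:d.shape[0],0:d.shape[1]]
    c=r.get_calibration(name);K=np.array(c["mtx"])
    x=(u-K[0,2])/K[0,0]*d;y=(v-K[1,2])/K[1,1]*d
    return np.stack([x,y,d],-1)@rot(c["rotation"]).T+np.array(c["position"])
def rect(P):
    (cx,cy),(w,h),a=cv2.minAreaRect(P[:,:2].astype(np.float32))
    return np.round([cx,cy,w,h,a],1)
E
python3 - <<'E'
from h import *
for n in("top","scene"):
    d=np.load(n+"0.npy");C=cloud(n,d);C[d==0]=np.nan
    np.save(n+"C.npy",C)
    print(n)
    for nm,(x0,x1,y0,y1) in dict(box=(300,460,0,120),cover=(380,540,220,360),bask=(280,420,-350,-180)).items():
        m=(C[...,0]>x0)&(C[...,0]<x1)&(C[...,1]>y0)&(C[...,1]<y1)
        z=C[...,2][m]; h,e=np.histogram(z,bins=np.arange(-10,140,4)); print(nm,m.sum(),[(int(a),int(b)) for a,b in zip(e,h) if b])
E
```

```text
top
box 2475 [(-10, 7), (-6, 221), (-2, 865), (2, 749), (6, 305), (10, 120), (14, 16), (18, 5), (22, 3), (26, 6), (30, 7), (34, 5), (38, 2), (42, 5), (46, 3), (50, 8), (54, 19), (58, 67), (62, 37), (66, 3), (70, 4), (74, 5), (78, 7), (82, 5), (86, 1)]
cover 2884 [(-10, 17), (-6, 275), (-2, 1163), (2, 894), (6, 173), (10, 31), (14, 9), (18, 7), (22, 10), (26, 6), (30, 8), (34, 13), (38, 24), (42, 109), (46, 82), (50, 11), (54, 5), (58, 2), (62, 4), (66, 2), (70, 14), (74, 19), (78, 6)]
bask 3148 [(-10, 10), (-6, 290), (-2, 1154), (2, 868), (6, 114), (10, 1), (14, 1), (18, 3), (22, 25), (26, 173), (30, 280), (34, 60), (38, 9), (42, 5), (50, 3), (54, 1), (58, 4), (66, 3), (70, 3), (74, 2), (78, 19), (82, 59), (86, 38), (94, 1), (98, 3), (106, 1), (114, 8), (118, 8), (122, 2)]
scene
box 1478 [(-10, 1), (-6, 215), (-2, 453), (2, 82), (6, 34), (10, 34), (14, 47), (18, 38), (22, 42), (26, 47), (30, 51), (34, 40), (38, 50), (42, 62), (46, 51), (50, 54), (54, 72), (58, 78), (62, 5), (66, 8), (70, 4), (74, 7), (78, 3)]
cover 1337 [(-10, 6), (-6, 325), (-2, 665), (2, 97), (6, 24), (10, 14), (14, 11), (18, 8), (22, 9), (26, 11), (30, 9), (34, 11), (38, 31), (42, 40), (46, 16), (50, 6), (54, 8), (58, 9), (62, 5), (66, 9), (70, 17), (74, 6)]
bask 2218 [(-10, 4), (-6, 455), (-2, 1152), (2, 57), (22, 12), (26, 257), (30, 84), (34, 12), (38, 8), (42, 11), (46, 9), (50, 2), (54, 9), (58, 8), (62, 8), (66, 11), (70, 7), (74, 5), (78, 40), (82, 34), (90, 4), (94, 4), (98, 4), (102, 2), (106, 1), (110, 3), (114, 12), (118, 3)]
```

```bash
cat >> h.py <<'E'
def boxw(x0,x1,y0,y1,z0,z1):
    c=np.array([[x,y,z] for z in(z0,z1) for x,y in((x0,y0),(x1,y0),(x1,y1),(x0,y1))],float)
    return [(c[i],c[j]) for i,j in [(0,1),(1,2),(2,3),(3,0),(4,5),(5,6),(6,7),(7,4),(0,4),(1,5),(2,6),(3,7)]]
def sq(x0,x1,y0,y1,z): return boxw(x0,x1,y0,y1,z,z)[:4]
BASK=boxw(-32,32,-24,24,0,53)+boxw(-22,22,-6,6,53,89)
COV=boxw(-40,40,-32,32,0,44)+boxw(-30,30,-6,6,44,75)+sq(40,71,-20,20,6)+sq(-71,-40,-20,20,6)+sq(40,56,-9.5,9.5,6)+sq(-56,-40,-9.5,9.5,6)
BOX=boxw(-40,40,-32,32,0,60)+sq(-35,35,-27,27,60)
for s in(1,-1):
    BOX+=sq(*sorted((s*50,s*52)),-7,7,81.5)+sq(*sorted((s*55,s*59)),-7,7,67.5)
def pose(P,x,y,z,yaw):
    c,s=np.cos(yaw),np.sin(yaw);P=np.atleast_2d(P)
    return np.c_[c*P[:,0]-s*P[:,1]+x,s*P[:,0]+c*P[:,1]+y,P[:,2]+z]
def overlay(im,name,models,x,y,w,h,k):
    o=cv2.resize(im[y:y+h,x:x+w,::-1],None,fx=k,fy=k,interpolation=cv2.INTER_CUBIC).copy()
    for segs,p,col in models:
        for a,b in segs:
            q=[((w2px(name,pose(t,*p)[0])-[x,y]+.5)*k-.5) for t in(a,b)]
            cv2.line(o,tuple(int(v) for v in np.round(q[0])),tuple(int(v) for v in np.round(q[1])),col,1,cv2.LINE_AA)
    return o
E
cat > fit.py <<'E'
from h import *
from scipy.optimize import least_squares
def cc(U,V,ox,oy,k): return np.array([(U+.5)/k-.5+ox,(V+.5)/k-.5+oy])
def fit(corr,z,p0):
    def f(p): return np.concatenate([w2px(n,pose(P,p[0],p[1],z,p[2])[0])-uv for n,P,uv in corr])
    s=least_squares(f,p0,loss='soft_l1');return s.x,np.round(s.fun.reshape(-1,2),2)
E
python3 - <<'E'
from fit import *
T=lambda U,V:cc(U,V,130,140,8)
cov,e=fit([("top",[71,20,6],T(145,112)),("top",[71,-20,6],T(258,93)),("top",[-71,20,6],T(212,507)),("top",[-71,-20,6],T(325,485)),
 ("top",[40,32,44],T(98,190)),("top",[-40,32,44],T(138,415))],0,[440,290,.15]);print("cov",cov,e.tolist())
B=lambda U,V:cc(U-400,V,230,180,8)
box,e=fit([("top",[40,32,60],B(488,165)),("top",[40,-32,60],B(668,152)),("top",[-40,32,60],B(510,398)),("top",[-40,-32,60],B(690,378))],0,[370,40,.1]);print("box",box,e.tolist())
K=lambda U,V:cc(U,V,325,170,8)
bk,e=fit([("top",[32,24,53],K(315,250)),("top",[-32,24,53],K(268,430)),("top",[22,6,89],K(380,278)),("top",[22,-6,89],K(420,285)),("top",[-22,6,89],K(355,405))],30,[310,-270,-.2]);print("bk",bk,e.tolist())
im=np.load("top0i.npy");sc=np.load("scene0i.npy")
M=[(BASK,(bk[0],bk[1],30,bk[2]),(0,0,255)),(COV,(cov[0],cov[1],0,cov[2]),(0,255,0)),(BOX,(box[0],box[1],0,box[2]),(255,255,0))]
cv2.imwrite("pics/o1.png",np.hstack([overlay(im,"top",M,130,145,50,70,7),overlay(im,"top",M,228,180,55,70,7)]))
cv2.imwrite("pics/o2.png",np.hstack([overlay(im,"top",M,350,190,50,50,8),overlay(sc,"scene",M,205,250,50,50,8)]))
cv2.imwrite("pics/o3.png",np.hstack([overlay(sc,"scene",M,270,195,55,50,7),overlay(sc,"scene",M,338,160,55,50,7)]))
E
```

```text
cov [5.50238450e+02 3.18754287e+02 1.69773016e-01] [[0.18, 0.01], [0.02, -0.22], [0.26, 0.08], [0.2, 0.2], [-0.27, -0.3], [-0.4, 0.21]]
box [4.39956002e+02 5.22259432e+01 8.19429438e-02] [[-0.64, -0.19], [0.6, -0.89], [-0.64, 0.38], [0.68, 0.55]]
bk [ 433.51076482 -256.69724141   -6.53429956] [[0.09, -0.96], [0.51, 0.2], [0.18, -0.16], [-0.23, 0.06], [-0.54, 0.7]]
```

View pics/o1.png

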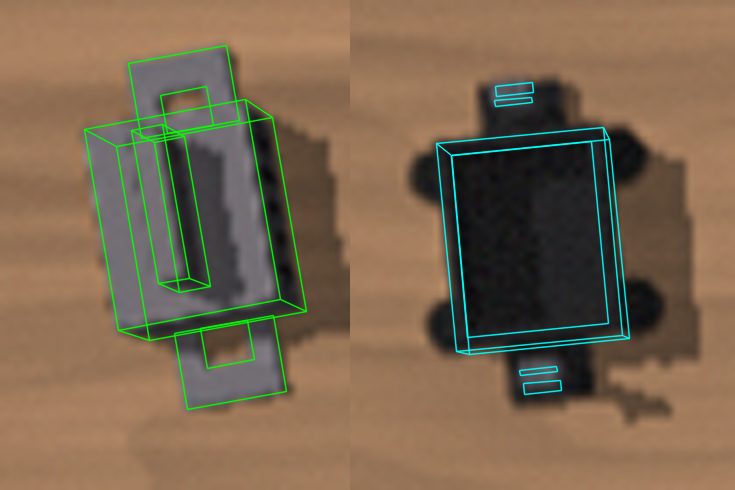

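View pics/o2.png

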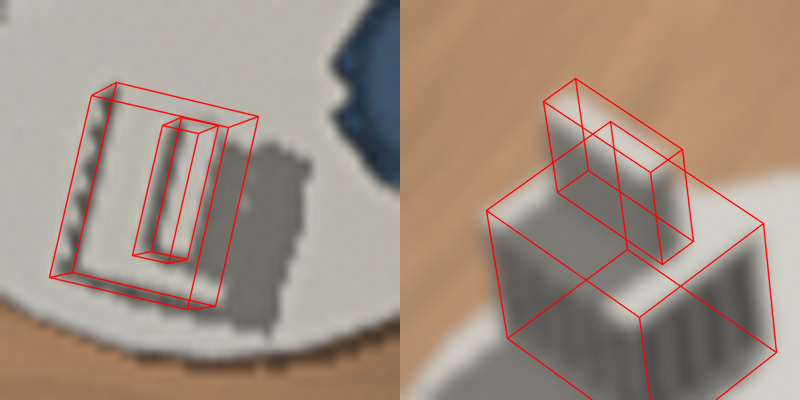

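View pics/o3.png

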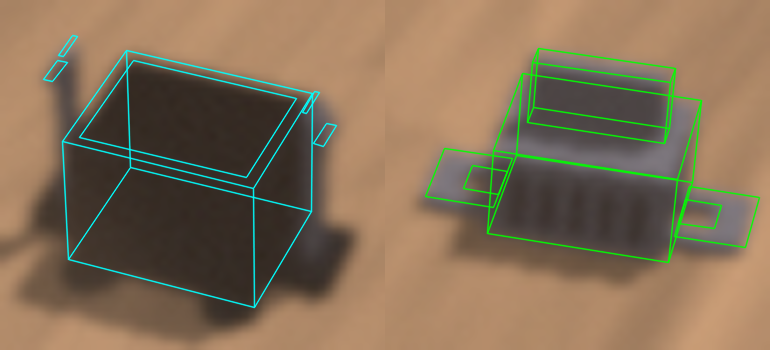

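Run:
```python
from h import *
im=np.load("top0i.npy")[:,:,::-1]
def crop(i,x,y,w,h,k): 
    o=cv2.resize(i[y:y+h,x:x+w],None,fx=k,fy=k,interpolation=cv2.INTER_LINEAR)
    return o
def grid(o,x,y,k):
    for i in range(0,o.shape[1]//k,5): cv2.putText(o,str(x+i),(int((i+.5)*k),10),0,.35,(0,255,255),1);cv2.line(o,(int((i+.5)*k),12),(int((i+.5)*k),18),(0,255,255),1)
    for i in range(0,o.shape[0]//k,5): cv2.putText(o,str(y+i),(0,int((i+.5)*k)+4),0,.35,(0,255,255),1);cv2.line(o,(25,int((i+.5)*k)),(31,int((i+.5)*k)),(0,255,255),1)
    return o
def br(o,g): return np.clip(255*(o/255.)**g,0,255).astype(np.uint8)
cv2.imwrite("pics/g1.png",grid(br(crop(im,232,187,46,52,11),.5),232,187,11))
cv2.imwrite("pics/g2.png",grid(crop(im,352,194,45,42,14),352,194,14))
```

```text
(no output)
```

View pics/g1.png

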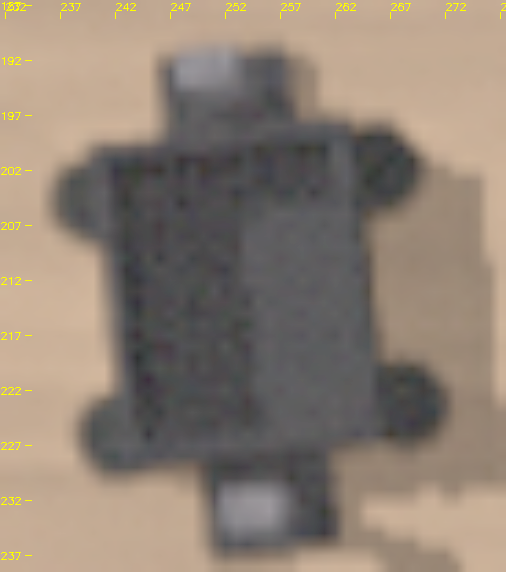

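View pics/g2.png

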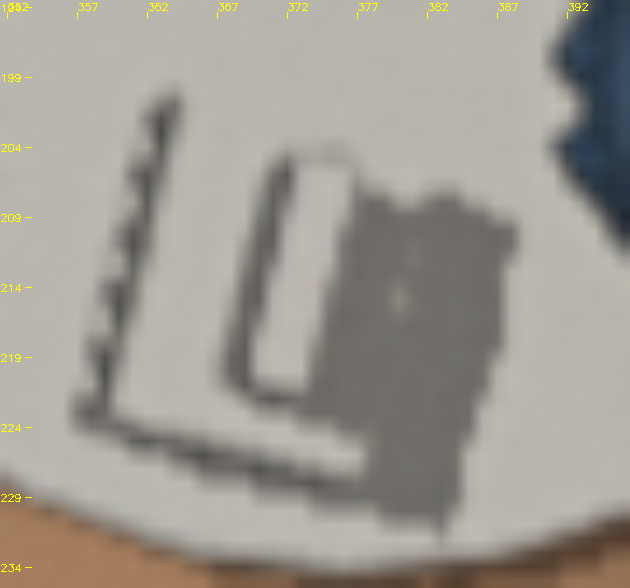

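```bash
cat > fit2.py <<'E'
from fit import *
T=lambda U,V:cc(U,V,130,140,8)
cov,e=fit([("top",[71,20,6],T(145,112)),("top",[71,-20,6],T(258,93)),("top",[-71,20,6],T(212,507)),("top",[-71,-20,6],T(325,485)),
 ("top",[40,32,44],T(98,190)),("top",[-40,32,44],T(138,415))],0,[550,318,.17]);print("cov",cov,e.tolist())
a=np.array
box,e=fit([("top",[40,32,60],a([240.6,200.1])),("top",[40,-32,60],a([263.3,197.9])),("top",[-40,32,60],a([243.1,228.8])),("top",[-40,-32,60],a([266,226.5])),
 ("top",[54.5,0,76],a([250.4,193])),("top",[-54.5,0,76],a([254.4,232.7])) ],0,[440,52,.08]);print("box",box,e.tolist())
bk,e=fit([("top",[32,24,53],a([364.6,200.4])),("top",[-32,24,53],a([359.2,222.4])),("top",[22,6,89],a([372.8,204.4])),("top",[22,-6,89],a([377.1,204.9])),("top",[-22,6,89],a([369.4,220.9])),("top",[-22,-6,89],a([373.5,222.1]))],30,[433,-257,-.22]);print("bk",bk,e.tolist())
M=[(BASK,(bk[0],bk[1],30,bk[2]),(0,0,255)),(COV,(cov[0],cov[1],0,cov[2]),(0,255,0)),(BOX,(box[0],box[1],0,box[2]),(255,255,0))]
E
python3 - <<'E'
from fit2 import *
im=np.load("top0i.npy");sc=np.load("scene0i.npy")
cv2.imwrite("pics/p1.png",np.hstack([overlay(im,"top",M,130,145,50,70,8),overlay(np.uint8(255*(im/255.)**.5),"top",M,232,180,46,70,8)]))
cv2.imwrite("pics/p2.png",np.hstack([overlay(im,"top",M,350,190,50,50,8),overlay(sc,"scene",M,205,250,50,50,8)]))
# turntable centre from scene0? depth of tops relative
C=np.load("topC.npy")
for nm,p,z0,hw in (("bk",bk,83,(28,20)),("box",box,0,(0,0)),("cov",cov,44,(37,29))):
    c,s=np.cos(p[2]),np.sin(p[2]);dx=C[...,0]-p[0];dy=C[...,1]-p[1];X=c*dx+s*dy;Y=-s*dx+c*dy
    m=(abs(X)<hw[0])&(abs(Y)<hw[1])&(abs(C[...,2]-z0)<8);print(nm,m.sum(),np.median(C[...,2][m]) if m.any() else 0)
E
```

```text
cov [5.50238450e+02 3.18754287e+02 1.69773007e-01] [[0.18, 0.01], [0.02, -0.22], [0.26, 0.08], [0.2, 0.2], [-0.27, -0.3], [-0.4, 0.21]]
box [4.41082252e+02 5.25328758e+01 8.44923179e-02] [[-0.83, -0.48], [0.2, -0.67], [-0.51, 0.5], [0.41, 0.41], [0.29, -0.5], [0.24, 0.74]]
bk [ 4.33624197e+02 -2.58217393e+02 -2.48673632e-01] [[-0.03, -0.58], [-0.03, 1.09], [0.01, -0.3], [0.3, 0.28], [-0.39, -0.05], [0.11, -0.17]]Traceback (most recent call last):
  File "<stdin>", line 3, in <module>
  File "h.py", line 38, in overlay
    q=[((w2px(name,pose(t,*p)[0])-[x,y]+.5)*k-.5) for t in(a,b)]
         ~~~~^^^^^^^^^^^^^^^^^^^^
  File "h.py", line 12, in w2px
    c=r.get_calibration(name);K=np.array(c["mtx"]);R=rot(c["rotation"]);p=np.array(c["position"])
ValueError: time passes only in moves, steps and waits
```

```bash
python3 - <<'E'
import pickle
from rig import r
pickle.dump({n:r.get_calibration(n) for n in("scene","top")},open("cal.pkl","wb"))
s=open('h.py').read()
s=s.replace("r.get_calibration(name)","CAL[name]").replace("from rig import r\n","from rig import r\nimport pickle\nCAL=pickle.load(open('cal.pkl','rb'))\n",1)
open('h.py','w').write(s)
E
python3 - <<'E'
from fit2 import *
im=np.load("top0i.npy");sc=np.load("scene0i.npy")
cv2.imwrite("pics/p1.png",np.hstack([overlay(im,"top",M,130,145,50,70,8),overlay(np.uint8(255*(im/255.)**.5),"top",M,232,180,46,70,8)]))
cv2.imwrite("pics/p2.png",np.hstack([overlay(im,"top",M,350,190,50,50,8),overlay(sc,"scene",M,205,250,50,50,8)]))
C=np.load("topC.npy")
for nm,p,z0,hw in (("bk",bk,83,(28,20)),("cov",cov,44,(37,29))):
    c,s=np.cos(p[2]),np.sin(p[2]);dx=C[...,0]-p[0];dy=C[...,1]-p[1];X=c*dx+s*dy;Y=-s*dx+c*dy
    m=(abs(X)<hw[0])&(abs(Y)<hw[1])&(abs(C[...,2]-z0)<8);print(nm,m.sum(),np.median(C[...,2][m]) if m.any() else 0)
E
```

```text
cov [5.50238450e+02 3.18754287e+02 1.69773007e-01] [[0.18, 0.01], [0.02, -0.22], [0.26, 0.08], [0.2, 0.2], [-0.27, -0.3], [-0.4, 0.21]]
box [4.41082252e+02 5.25328758e+01 8.44923179e-02] [[-0.83, -0.48], [0.2, -0.67], [-0.51, 0.5], [0.41, 0.41], [0.29, -0.5], [0.24, 0.74]]
bk [ 4.33624197e+02 -2.58217393e+02 -2.48673632e-01] [[-0.03, -0.58], [-0.03, 1.09], [0.01, -0.3], [0.3, 0.28], [-0.39, -0.05], [0.11, -0.17]]
bk 210 84.71503262038073
cov 418 45.11873301409696
```

View pics/p1.png

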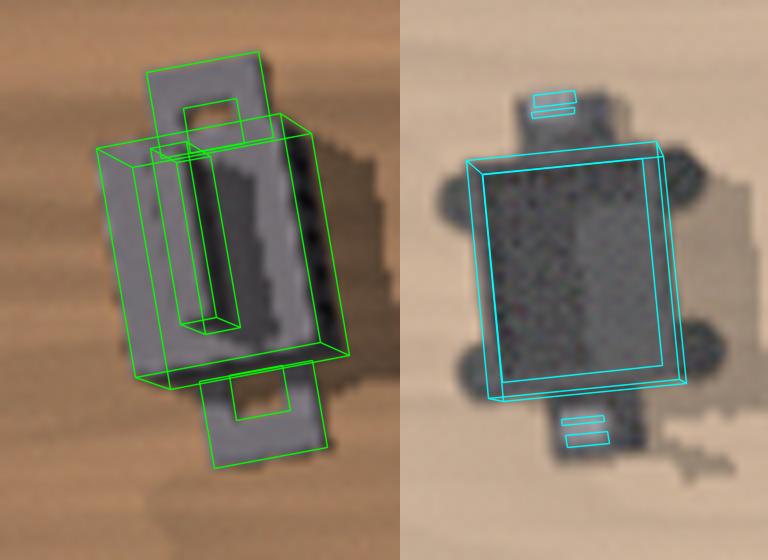

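View pics/p2.png

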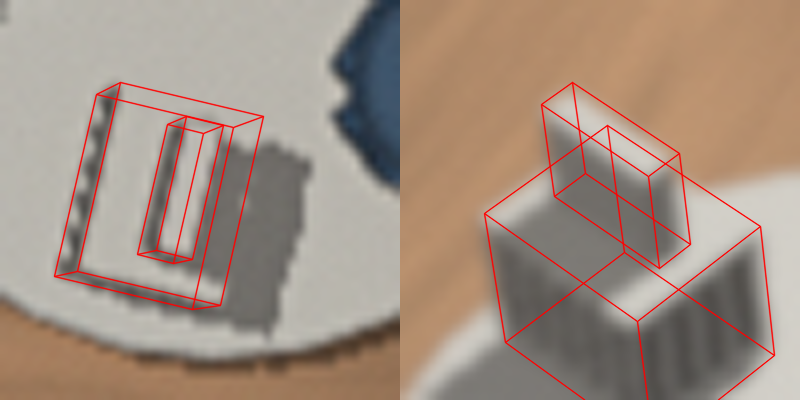

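```bash
cat >> h.py <<'E'
def go(x,y,z,yaw):
    "cm shift (after turn) and turn deg about tool x, plus tilt residual"
    s=r.sense();R=rot(s["tcp_rot"]);h=np.arctan2(R[1,2],R[0,2]);d=(np.pi/2+yaw-h+np.pi/2)%np.pi-np.pi/2
    ht=h+d;X=np.array([0,0,-1.]);Z=np.array([np.cos(ht),np.sin(ht),0]);Y=np.cross(Z,X)
    Rt=np.stack([X,Y,Z],1);rv=Ro.from_matrix(R.T@Rt).as_rotvec(degrees=True)
    t=Rt.T@(np.array([x,y,z])-s["eef_pos"])/10
    print("t",s["clock"],"pos",np.round(s["eef_pos"],1),"rotvec",np.round(rv,2),"shift cm",np.round(t,2),"q",np.round(s["qpos"],2),"F",np.round(s["contact_force"],1),"open",round(float(s["opening"]),3))
E
python3 -c "
from h import *
go(433.6,-258.2,230,-.2487)"
```

```text
t 0.1 pos [232.7 579.6 230.6] rotvec [-7.63 -0.07 -0.  ] shift cm [ 6.000e-02 -4.009e+01 -7.626e+01] q [ 1.19  0.35  1.63 -0.    1.16 -0.  ] F [ 0.4 -0.4  0.4] open 1.0
```

Request:
{"op": "jog_arm", "data": {
  "series": [
    [-7.63, -0.07, 0, 0, 0, 0, 1],
    [0, 0, 0, 0, -1, -2, 1],
    [0, 0, 0, 0, -2, -3.8, 1],
    [0, 0, 0, 0, -2, -3.8, 1],
    [0, 0, 0, 0, -2, -3.8, 1],
    [0, 0, 0, 0, -2, -3.8, 1],
    [0, 0, 0, 0, -2, -3.8, 1],
    [0, 0, 0, 0, -2, -3.8, 1],
    [0, 0, 0, 0, -2, -3.8, 1],
    [0, 0, 0, 0, -2, -3.8, 1],
    [0, 0, 0, 0, -2, -3.8, 1],
    [0, 0, 0, 0, -2, -3.8, 1],
    [0, 0, 0, 0, -2, -3.8, 1],
    [0, 0, 0, 0, -2, -3.8, 1],
    [0, 0, 0, 0, -2, -3.8, 1],
    [0, 0, 0, 0, -2, -3.8, 1],
    [0, 0, 0, 0, -2, -3.8, 1],
    [0, 0, 0, 0, -2, -3.8, 1],
    [0, 0, 0, 0, -2, -3.8, 1],
    [0, 0, 0, 0, -2, -3.8, 1]
  ],
  "force": 60
}}

```text
clock: 2.1
eef_pos: [418.1, -195.3, 230.3]
tcp_rot: [0.043, 1.569, 1.364]
contact_force: [2.3, 1.0, 0.3]
opening: 1.0
```

```bash
python3 -c "
from h import *
go(433.6,-258.2,160,-.2487)"
```

```text
t 2.1 pos [ 418.1 -195.3  230.3] rotvec [-0.02  0.08 -0.  ] shift cm [ 7.03 -3.05 -5.72] q [-0.44  0.1   1.97  0.    1.08 -1.76] F [2.3 1.  0.3] open 1.0
```

Request:
{"op": "jog_arm", "data": {
  "series": [
    [0, 0, 0, 0, -1.5, -2.9, 1],
    [0, 0, 0, 0, -1, -1.9, 1],
    [0, 0, 0, 0, -0.55, -1, 1],
    [0, 0, 0, 2, 0, 0, 1],
    [0, 0, 0, 2.5, 0, 0, 1],
    [0, 0, 0, 2, 0, 0, 1],
    [0, 0, 0, 0.5, 0, 0, 1],
    [0, 0, 0, 0, 0, 0, 1]
  ]
}}

```text
clock: 2.9
eef_pos: [433.1, -256.3, 159.9]
tcp_rot: [0.727, 1.568, 2.049]
contact_force: [-0.0, 0.2, 0.4]
opening: 1.006
```

Run:
```python
from h import *
go(433.6,-258.2,90,-.2487)
for n in("scene","top"):
    im,d=r.grab_frame(n);np.save(n+"1i.npy",im)
    cv2.imwrite(f"pics/{n}1.png",cv2.resize(im[200:350,150:350] if n=="scene" else im[130:260,300:450],None,fx=4,fy=4,interpolation=cv2.INTER_CUBIC)[:,:,::-1])
```

```text
t 2.9 pos [ 433.1 -256.3  159.9] rotvec [ 0.03  0.11 -0.09] shift cm [ 6.99 -0.09 -0.17] q [-0.54  0.25  1.96  0.    0.93 -1.86] F [-0.   0.2  0.4] open 1.006
```

View pics/scene1.png

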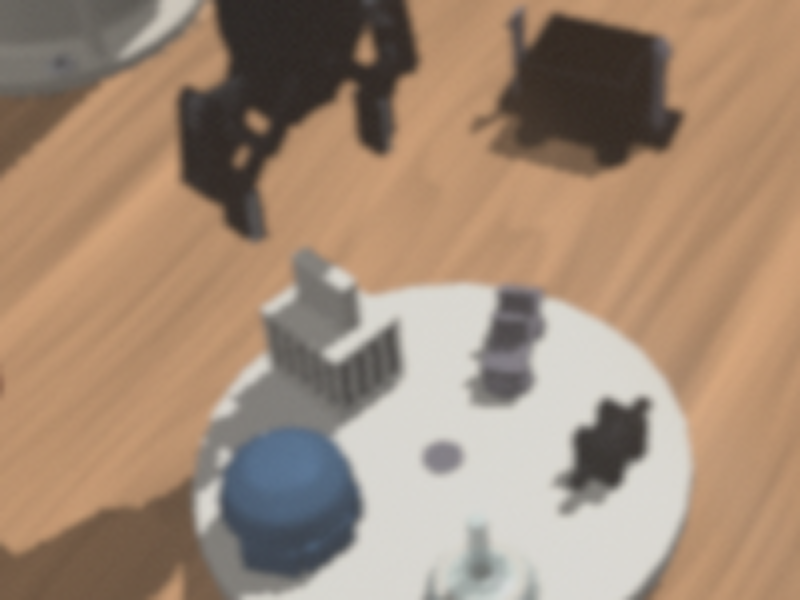

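View pics/top1.png

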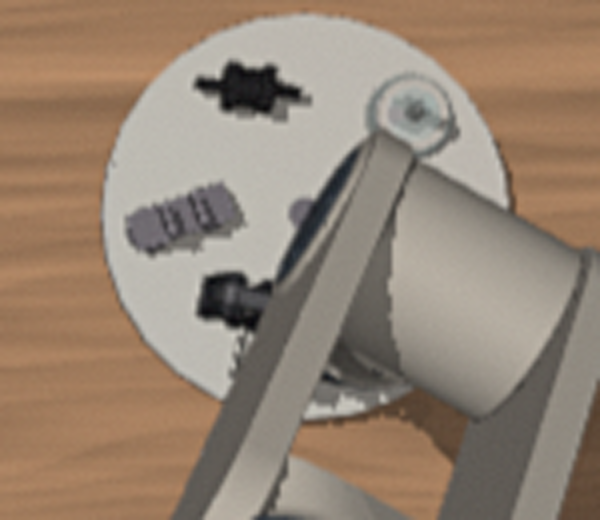

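Run:
```python
from h import *
s=r.sense();p=s["eef_pos"];R=rot(s["tcp_rot"])
for dz in(0,13):
  q=p+[0,0,dz]
  print(dz,w2px("scene",q),w2px("scene",q+R[:,2]*47),w2px("scene",q-R[:,2]*47))
go(433.6,-258.2,90,-.2487)
```

```text
0 [229.35336303 251.28165223] [244.84026477 240.50152805] [213.0493401  262.63055821]
13 [228.76560513 246.82165549] [244.3818109  236.07444198] [212.31904208 258.14032837]
t 3.0 pos [ 434.1 -257.   161.2] rotvec [0.03 0.05 0.06] shift cm [ 7.12  0.02 -0.12] q [-0.54  0.25  1.96  0.    0.93 -1.86] F [-0.6  0.2  1.2] open 1.001
```

Request:
{"op": "jog_arm", "data": {
  "series": [
    [0, 0, 0, 2, 0, -0.12, 1],
    [0, 0, 0, 2.5, 0, 0, 1],
    [0, 0, 0, 1.8, 0, 0, 1],
    [0, 0, 0, 0.7, 0, 0, 1],
    [0, 0, 0, 0, 0, 0, 1],
    [0, 0, 0, 0, 0, 0, 0.4],
    [0, 0, 0, 0, 0, 0, 0.4],
    [0, 0, 0, 0, 0, 0, 0.4]
  ]
}}

```text
clock: 3.8
eef_pos: [433.8, -258.4, 91.3]
tcp_rot: [-1.132, 1.569, 0.19]
contact_force: [-0.9, -0.1, -0.1]
opening: 0.512
```

```bash
python3 -c "
from h import *
go(433.6,-258.2,90,-.2487)"
```

```text
t 3.8 pos [ 433.8 -258.4   91.3] rotvec [0.01 0.04 0.09] shift cm [0.13 0.03 0.02] q [-0.54  0.36  2.    0.    0.78 -1.86] F [-0.9 -0.1 -0.1] open 0.512
```

Close on the fin.

Request:
{"op": "jog_arm", "data": {
  "series": [
    [0, 0, 0, 0, 0, 0, 0.2],
    [0, 0, 0, 0, 0, 0, 0.2],
    [0, 0, 0, 0, 0, 0, 0.0],
    [0, 0, 0, 0, 0, 0, 0],
    [0, 0, 0, 0, 0, 0, 0],
    [0, 0, 0, 0, 0, 0, 0],
    [0, 0, 0, 0, 0, 0, 0]
  ],
  "force": 50
}}

```text
clock: 4.5
eef_pos: [433.4, -258.1, 90.6]
tcp_rot: [-0.152, 1.57, 1.17]
contact_force: [-1.9, 1.0, 4.7]
opening: 0.131
```

```bash
python3 -c "
from h import *
go(441.1,52.5,190,.0845)"
```

```text
t 4.5 pos [ 433.4 -258.1   90.6] rotvec [-19.09   0.07   0.02] shift cm [-9.94 -3.39 30.89] q [-0.54  0.36  2.01  0.    0.78 -1.86] F [-1.9  1.   4.7] open 0.131
```

Request:
{"op": "jog_arm", "data": {
  "series": [
    [0, 0, 0, -0.5, 0, 0, 0],
    [0, 0, 0, -1, 0, 0, 0],
    [0, 0, 0, -1.5, 0, 0, 0],
    [0, 0, 0, -2, 0, 0, 0],
    [-4, 0, 0, -2, 0, 0, 0],
    [-5, 0, 0, -2, 0, 0, 0],
    [-5, 0, 0, -1, 0, 0, 0],
    [-5.09, 0, 0, 0, 0, 0, 0],
    [0, 0, 0, 0, -0.3, 2, 0],
    [0, 0, 0, 0, -0.3, 3, 0],
    [0, 0, 0, 0, -0.3, 3, 0],
    [0, 0, 0, 0, -0.3, 3, 0],
    [0, 0, 0, 0, -0.3, 3, 0],
    [0, 0, 0, 0, -0.3, 3, 0],
    [0, 0, 0, 0, -0.3, 3, 0],
    [0, 0, 0, 0, -0.3, 3, 0],
    [0, 0, 0, 0, -0.3, 3, 0],
    [0, 0, 0, 0, -0.3, 2.5, 0],
    [0, 0, 0, 0, -0.3, 1.8, 0],
    [0, 0, 0, 0, 0, 0.5, 0]
  ]
}}

```text
clock: 6.5
eef_pos: [440.3, 52.9, 191.3]
tcp_rot: [-0.69, 1.569, 0.967]
contact_force: [-0.3, 0.4, -1.9]
opening: 0.13
```

Request:
{"op": "jog_arm", "data": {
  "series": [
    [0, 0, 0, 0, 0, 0, 0],
    [0, 0, 0, 0, 0, 0, 0],
    [0, 0, 0, 0, 0, 0, 0]
  ]
}}

```text
clock: 6.8
eef_pos: [440.1, 50.7, 190.8]
tcp_rot: [-0.44, 1.57, 1.214]
contact_force: [-0.2, -1.0, -2.1]
opening: 0.128
```

Run:
```python
from h import *
go(441.1,52.5,66,.0845)
for n in("scene","top"):
    im,d=r.grab_frame(n);np.save(n+"2i.npy",im)
    cv2.imwrite(f"pics/{n}2.png",cv2.resize(im[120:270,200:400] if n=="scene" else im[140:270,200:350],None,fx=4,fy=4,interpolation=cv2.INTER_CUBIC)[:,:,::-1])
go(441.1,52.5,66,.0845)
```

```text
t 6.8 pos [440.1  50.7 190.8] rotvec [-0.05  0.05  0.02] shift cm [12.48 -0.12  0.18] q [ 0.11  0.12  2.05  0.    0.98 -1.54] F [-0.2 -1.  -2.1] open 0.128
t 6.9 pos [440.1  50.7 190.8] rotvec [-0.05  0.06  0.02] shift cm [12.48 -0.11  0.17] q [ 0.11  0.12  2.05  0.    0.98 -1.54] F [-0.2 -0.5 -1.7] open 0.134
```

View pics/scene2.png

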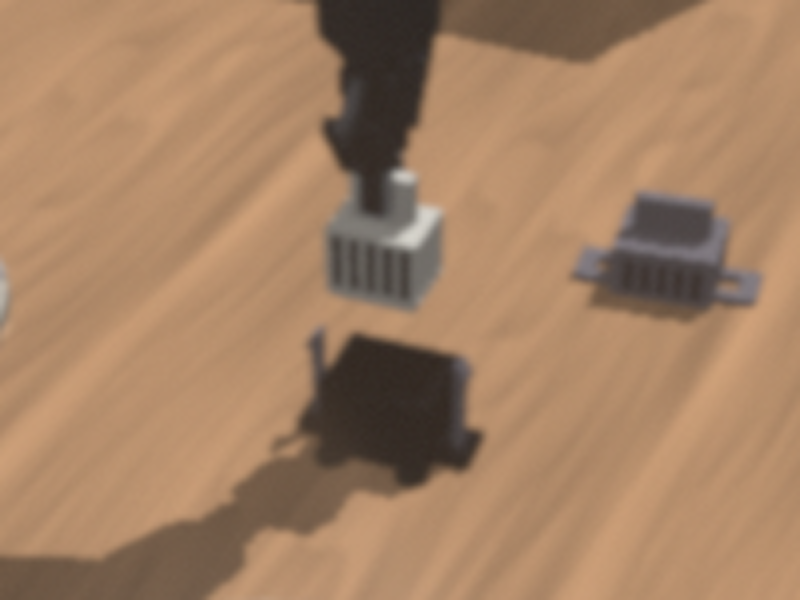

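View pics/top2.png

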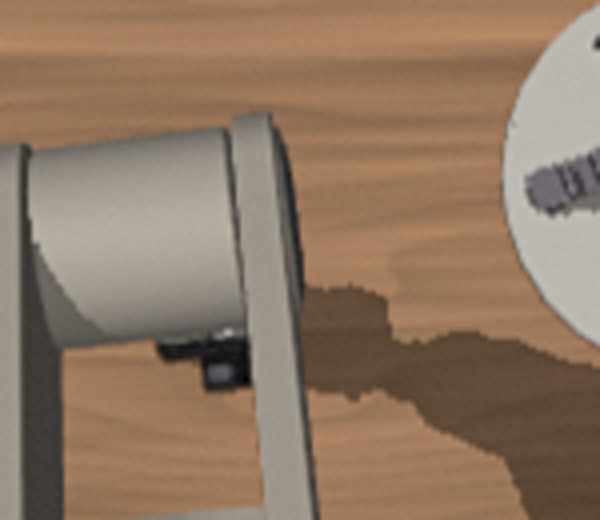

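Run:
```python
from fit2 import *
sc=np.load("scene2i.npy")
M=[(BASK,(440.1,50.7,130.4,.0845),(0,0,255)),(BOX,(box[0],box[1],0,box[2]),(255,255,0))]
cv2.imwrite("pics/q.png",overlay(np.uint8(255*(sc/255.)**.6),"scene",M,265,150,70,100,6))
```

```text
cov [5.50238450e+02 3.18754287e+02 1.69773007e-01] [[0.18, 0.01], [0.02, -0.22], [0.26, 0.08], [0.2, 0.2], [-0.27, -0.3], [-0.4, 0.21]]
box [4.41082252e+02 5.25328758e+01 8.44923179e-02] [[-0.83, -0.48], [0.2, -0.67], [-0.51, 0.5], [0.41, 0.41], [0.29, -0.5], [0.24, 0.74]]
bk [ 4.33624197e+02 -2.58217393e+02 -2.48673632e-01] [[-0.03, -0.58], [-0.03, 1.09], [0.01, -0.3], [0.3, 0.28], [-0.39, -0.05], [0.11, -0.17]]
```

View pics/q.png

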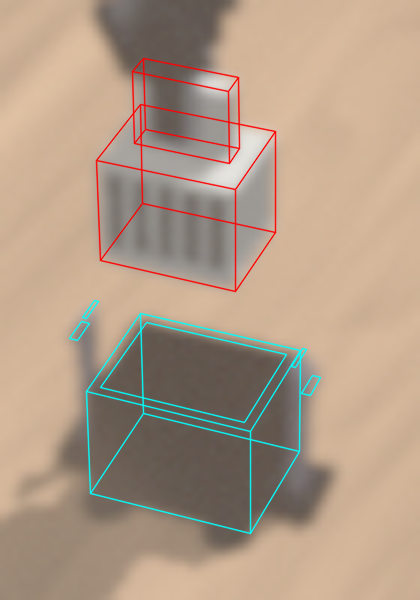

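```bash
cat >> h.py <<'E'
def gridcrop(im,x,y,w,h,k,g=1.0):
    o=cv2.resize(im[y:y+h,x:x+w,::-1],None,fx=k,fy=k,interpolation=cv2.INTER_CUBIC)
    o=np.clip(255*(o/255.)**g,0,255).astype(np.uint8)
    for i in range(0,w,5): cv2.putText(o,str(x+i),(int((i+.5)*k)-8,10),0,.35,(0,255,255),1);cv2.line(o,(int((i+.5)*k),12),(int((i+.5)*k),18),(0,255,255),1)
    for i in range(0,h,5): cv2.putText(o,str(y+i),(0,int((i+.5)*k)+4),0,.35,(0,255,255),1);cv2.line(o,(25,int((i+.5)*k)),(31,int((i+.5)*k)),(0,255,255),1)
    return o
E
python3 - <<'E'
from h import *
sc=np.load("scene2i.npy")
cv2.imwrite("pics/r1.png",gridcrop(sc,275,155,40,45,12))
cv2.imwrite("pics/r2.png",gridcrop(sc,270,195,55,48,12,.5))
E
```

```text
(no output)
```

View pics/r1.png

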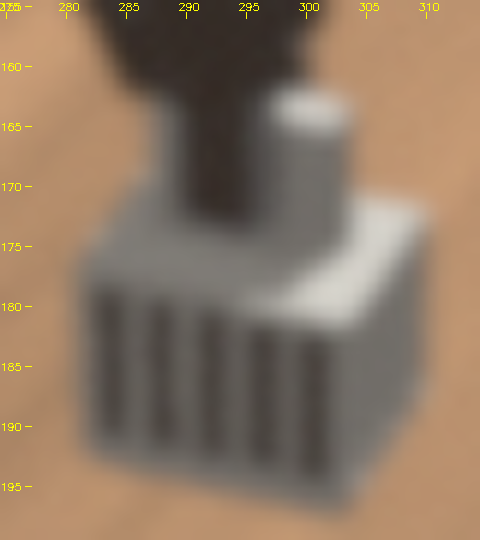

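View pics/r2.png

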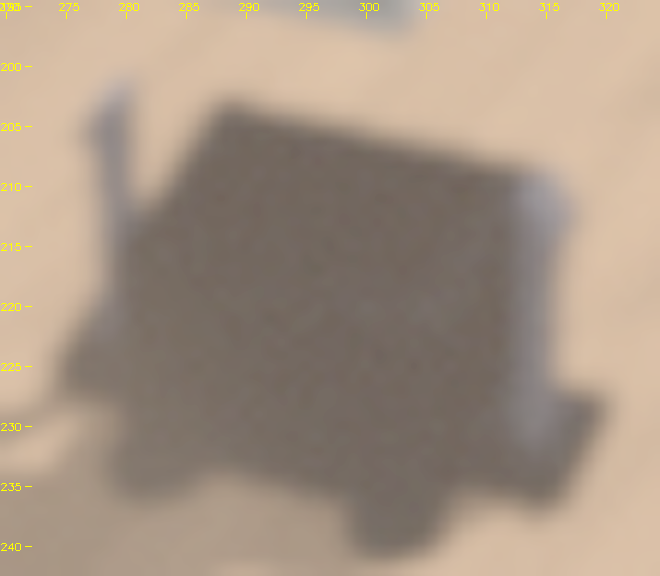

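Run:
```python
from fit2 import *
def cmp(corr,p):
    for P,uv in corr: print(P,np.round(uv-w2px("scene",pose(P,*p)[0]),2))
bc=[([-32,-24,53],a([280.75,175.75])),([-32,-24,0],a([281.6,192.4])),([32,-24,0],a([303.8,197.4])),([32,24,0],a([310.3,186.6])),([32,24,53],a([310.3,172])),([32,-24,53],a([303.7,181.8])),([22,6,89],a([303.6,162.6]))]
cmp(bc,(440.1,50.7,130.4,.0845))
bx=[([-40,32,60],a([287.7,202.8])),([40,32,60],a([312.8,208.5])),([-51,0,81.5],a([279.5,201.2])),([51,0,81.5],a([314.9,208.7])),([-59,-3,67.5],a([277,205.75])),([59,3,67.5],a([317.2,211.6]))]
print();cmp(bx,(box[0],box[1],0,box[2]))
# Jacobian
for dv in np.eye(3): print(np.round(w2px("scene",a([440,50,100])+5*dv)-w2px("scene",[440,50,100]),2)/5)
```

```text
cov [5.50238450e+02 3.18754287e+02 1.69773007e-01] [[0.18, 0.01], [0.02, -0.22], [0.26, 0.08], [0.2, 0.2], [-0.27, -0.3], [-0.4, 0.21]]
box [4.41082252e+02 5.25328758e+01 8.44923179e-02] [[-0.83, -0.48], [0.2, -0.67], [-0.51, 0.5], [0.41, 0.41], [0.29, -0.5], [0.24, 0.74]]
bk [ 4.33624197e+02 -2.58217393e+02 -2.48673632e-01] [[-0.03, -0.58], [-0.03, 1.09], [0.01, -0.3], [0.3, 0.28], [-0.39, -0.05], [0.11, -0.17]]
[-32, -24, 53] [ 0.15 -0.43]
[-32, -24, 0] [ 0.34 -0.59]
[32, -24, 0] [-0.03 -0.68]
[32, 24, 0] [-0.07 -1.63]
[32, 24, 53] [-0.17  0.51]
[32, -24, 53] [-0.05  0.68]
[22, 6, 89] [-0.73  0.23]

[-40, 32, 60] [-0.29  0.99]
[40, 32, 60] [-1.8   0.55]
[-51, 0, 81.5] [-0.11  0.1 ]
[51, 0, 81.5] [ 0.53 -0.45]
[-59, -3, 67.5] [0.29 0.59]
[59, 3, 67.5] [-0.28 -1.69]
[0.332 0.096]
[ 0.168 -0.196]
[-0.006 -0.3  ]
```

Request:
{"op": "jog_arm", "data": {
  "series": [
    [0, 0, 0, 1, -0.11, 0.17, 0],
    [0, 0, 0, 2, 0, 0, 0],
    [0, 0, 0, 2, 0, 0, 0],
    [0, 0, 0, 1, 0, 0, 0],
    [0, 0, 0, 0.3, 0, 0, 0],
    [0, 0, 0, 0, 0, 0, 0],
    [0, 0, 0, 0, 0, 0, 0]
  ]
}}

```text
clock: 7.6
eef_pos: [441.7, 53.3, 128.3]
tcp_rot: [-0.897, 1.569, 0.758]
contact_force: [0.1, 0.4, -2.4]
opening: 0.13
```

Run:
```python
from h import *
go(441.1,52.5,66.6,.0845)
im,d=r.grab_frame("scene")
cv2.imwrite(f"pics/s3.png",gridcrop(im,265,165,60,75,8,.6))
```

```text
t 7.6 pos [441.7  53.3 128.3] rotvec [-0.    0.07  0.08] shift cm [ 6.17  0.06 -0.08] q [ 0.12  0.21  2.1   0.    0.82 -1.54] F [ 0.1  0.4 -2.4] open 0.13
```

View pics/s3.png

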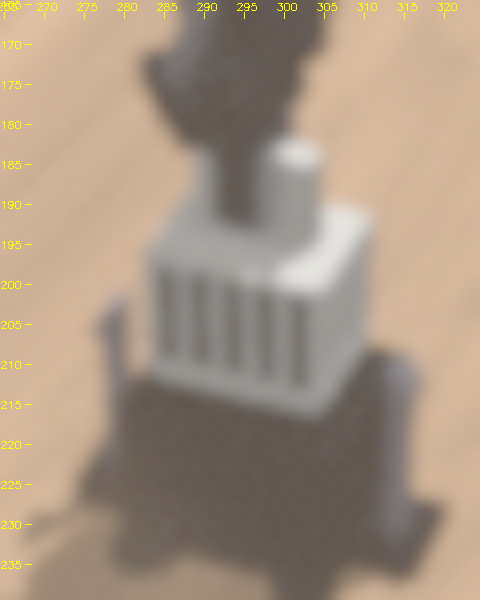

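Request:
{"op": "jog_arm", "data": {
  "series": [
    [0, 0, 0, 0.4, 0.06, -0.08, 0],
    [0, 0, 0, 0.4, 0, 0, 0],
    [0, 0, 0, 0.4, 0, 0, 0],
    [0, 0, 0, 0.4, 0, 0, 0],
    [0, 0, 0, 0.4, 0, 0, 0]
  ]
}}

```text
clock: 8.15
eef_pos: [440.5, 52.5, 107.3]
tcp_rot: [-0.265, 1.57, 1.39]
contact_force: [0.2, 0.5, -2.2]
opening: 0.134
```

Run:
```python
from h import *
go(441.1,52.5,66.6,.0845)
```

```text
t 8.15 pos [440.5  52.5 107.3] rotvec [0.   0.06 0.02] shift cm [ 4.07 -0.06 -0.  ] q [ 0.11  0.25  2.12  0.    0.77 -1.54] F [ 0.2  0.5 -2.2] open 0.134
```

Request:
{"op": "jog_arm", "data": {
  "series": [
    [0, 0, 0, 0.8, 0, 0, 0],
    [0, 0, 0, 0.9, 0, 0, 0],
    [0, 0, 0, 0.9, 0, 0, 0],
    [0, 0, 0, 0.7, 0, 0, 0],
    [0, 0, 0, 0.3, 0, 0, 0],
    [0, 0, 0, 0.2, 0, 0, 0],
    [0, 0, 0, 0.2, 0, 0, 0],
    [0, 0, 0, 0, 0, 0, 0]
  ]
}}

```text
clock: 8.95
eef_pos: [440.7, 52.5, 67.7]
tcp_rot: [-0.469, 1.57, 1.186]
contact_force: [-0.4, 0.7, -1.2]
opening: 0.131
```

Run:
```python
from h import *
go(441.1,52.5,66.6,.0845)
```

```text
t 8.95 pos [440.7  52.5  67.7] rotvec [0.   0.06 0.03] shift cm [ 0.11 -0.04 -0.01] q [ 0.11  0.32  2.14  0.    0.67 -1.54] F [-0.4  0.7 -1.2] open 0.131
```

Near the floor; a little more, then release and back up a bit.

Request:
{"op": "jog_arm", "data": {
  "series": [
    [0, 0, 0, 0.1, 0, 0, 0],
    [0, 0, 0, 0.08, 0, 0, 0],
    [0, 0, 0, 0, 0, 0, 0],
    [0, 0, 0, 0, 0, 0, 0]
  ]
}}

```text
clock: 9.35
eef_pos: [440.9, 52.5, 66.6]
tcp_rot: [-0.84, 1.569, 0.815]
contact_force: [-2.1, -0.5, 6.8]
opening: 0.131
```

Request:
{"op": "jog_arm", "data": {
  "series": [
    [0, 0, 0, 0, 0, 0, 0.4],
    [0, 0, 0, 0, 0, 0, 0.6],
    [0, 0, 0, 0, 0, 0, 1],
    [0, 0, 0, 0, 0, 0, 1],
    [0, 0, 0, -0.5, 0, 0, 1],
    [0, 0, 0, -1, 0, 0, 1],
    [0, 0, 0, -2, 0, 0, 1],
    [0, 0, 0, -2.5, 0, 0, 1],
    [0, 0, 0, -3, 0, 0, 1],
    [0, 0, 0, -3, 0, 0, 1],
    [0, 0, 0, -2, 0, 0, 1],
    [0, 0, 0, 0, 0, 0, 1]
  ]
}}

```text
clock: 10.55
eef_pos: [442.4, 52.6, 209.4]
tcp_rot: [-1.376, 1.564, 0.279]
contact_force: [0.4, 1.1, 0.1]
opening: 1.0
```

Run:
```python
from h import *
im,d=r.grab_frame("scene");np.save("scene4i.npy",im)
cv2.imwrite(f"pics/s4.png",gridcrop(im,265,165,60,75,8,.6))
go(550.2,318.8,180,.1698)
```

```text
t 10.6 pos [441.4  52.5 207.7] rotvec [-4.88  0.06  0.24] shift cm [  2.77 -15.22  24.41] q [ 0.11  0.09  2.03  0.    1.01 -1.54] F [ 0.3  0.3 -0.7] open 1.0
```

View pics/s4.png

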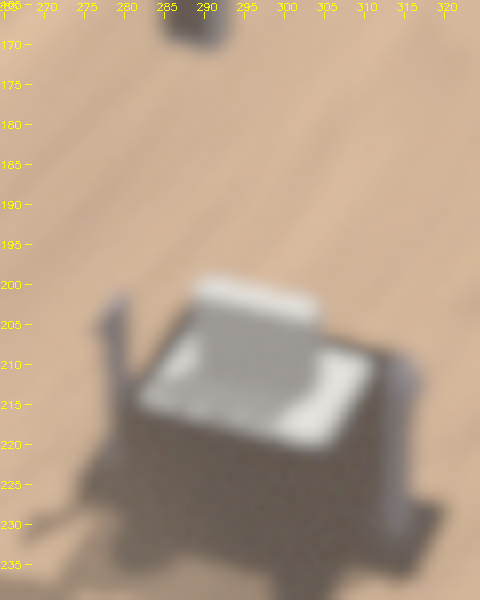

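Request:
{"op": "jog_arm", "data": {
  "series": [
    [-4.88, 0.06, 0.24, 0, 0, 0, 1],
    [0, 0, 0, 0, -1, 1.6, 1],
    [0, 0, 0, 0, -2.2, 3.5, 1],
    [0, 0, 0, 0, -2.2, 3.5, 1],
    [0, 0, 0, 0, -2.2, 3.5, 1],
    [0, 0, 0, 0, -2.2, 3.5, 1],
    [0, 0, 0, 0.5, -2.2, 3.5, 1],
    [0, 0, 0, 0.8, -1.8, 2.9, 1],
    [0, 0, 0, 1, -1.2, 1.8, 1],
    [0, 0, 0, 0.4, -0.42, 0.6, 1],
    [0, 0, 0, 0, 0, 0, 1],
    [0, 0, 0, 0, 0, 0, 1]
  ]
}}

```text
clock: 11.8
eef_pos: [550.6, 317.8, 178.0]
tcp_rot: [1.68, 1.566, -2.863]
contact_force: [-0.0, 0.3, -0.8]
opening: 1.004
```

Run:
```python
from h import *
im,d=r.grab_frame("top");np.save("top5i.npy",im)
cv2.imwrite(f"pics/t5.png",gridcrop(im,232,185,46,52,11,.5))
cv2.imwrite(f"pics/t5b.png",im[:,:,::-1])
im,d=r.grab_frame("scene");np.save("scene5i.npy",im)
cv2.imwrite(f"pics/s5.png",gridcrop(im,320,100,80,100,6,.8))
go(550.2,318.8,50,.1698)
```

```text
t 11.9 pos [551.  317.8 178.8] rotvec [-0.05  0.   -0.21] shift cm [12.88  0.06  0.11] q [ 0.52  0.42  1.65  0.    1.07 -1.22] F [-0.4  0.3 -0.3] open 0.998
```

View pics/t5.png

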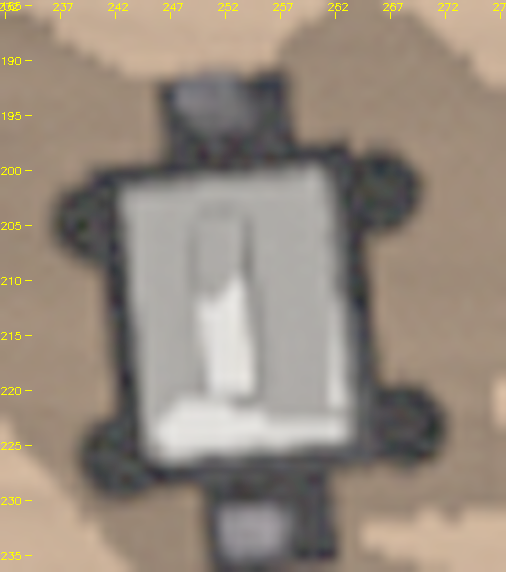

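View pics/t5b.png

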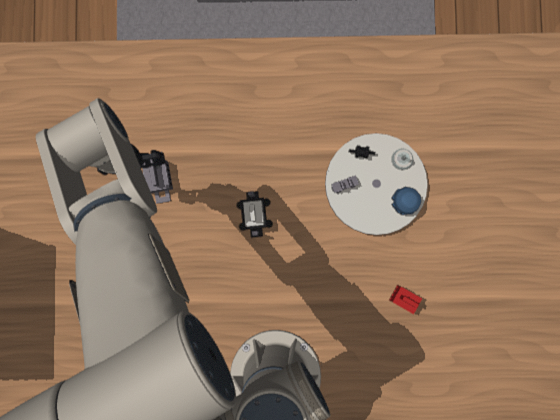

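View pics/s5.png

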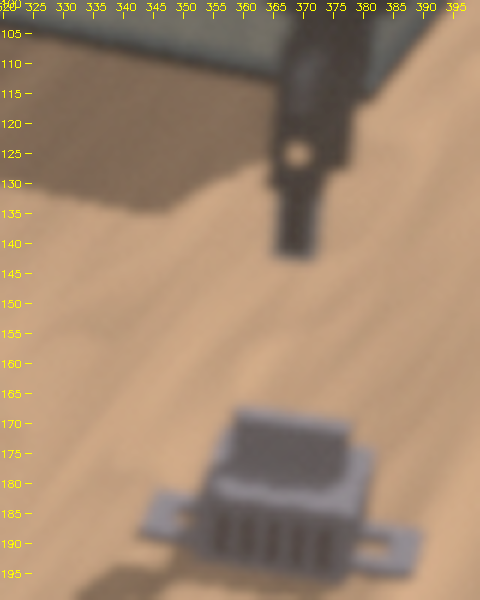

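Run:
```python
from fit2 import *
G=lambda U,V:a([U/11+231.5,V/11+184.5])
print(fit([("top",[32,24,53],G(122,187)),("top",[32,-24,53],G(325,165)),("top",[-32,-24,53],G(347,440)),("top",[-32,24,53],G(145,465)),("top",[22,6,89],G(197,217)),("top",[22,-6,89],G(243,212)),("top",[-22,-6,89],G(255,388)),("top",[-22,6,89],G(208,392))],6,[440,52,.08]))
print(fit([("top",[40,32,60],G(97,170)),("top",[40,-32,60],G(350,147)),("top",[54.5,0,76],G(212,95)),("top",[-54.5,0,76],G(253,530))],0,[440,52,.08]))
```

```text
cov [5.50238450e+02 3.18754287e+02 1.69773007e-01] [[0.18, 0.01], [0.02, -0.22], [0.26, 0.08], [0.2, 0.2], [-0.27, -0.3], [-0.4, 0.21]]
box [4.41082252e+02 5.25328758e+01 8.44923179e-02] [[-0.83, -0.48], [0.2, -0.67], [-0.51, 0.5], [0.41, 0.41], [0.29, -0.5], [0.24, 0.74]]
bk [ 4.33624197e+02 -2.58217393e+02 -2.48673632e-01] [[-0.03, -0.58], [-0.03, 1.09], [0.01, -0.3], [0.3, 0.28], [-0.39, -0.05], [0.11, -0.17]]
(array([4.42193448e+02, 5.30317403e+01, 7.11659176e-02]), array([[ 0.42,  0.26],
       [-0.23,  0.71],
       [-0.23, -0.54],
       [ 0.27, -1.26],
       [-0.43, -0.31],
       [-0.03, -0.26],
       [ 0.27,  0.53],
       [-0.04,  0.57]]))
(array([4.40310926e+02, 5.24616552e+01, 7.89258472e-02]), array([[-0.44, -0.13],
       [ 0.3 , -0.29],
       [ 0.06, -0.36],
       [ 0.05,  1.06]]))
```

Request:
{"op": "jog_arm", "data": {
  "series": [
    [0, 0, -0.2, 2, 0.06, 0.11, 1],
    [0, 0, 0, 3, 0, 0, 1],
    [0, 0, 0, 3.5, 0, 0, 1],
    [0, 0, 0, 2.5, 0, 0, 1],
    [0, 0, 0, 1.4, 0, 0, 1],
    [0, 0, 0, 0.4, 0, 0, 1],
    [0, 0, 0, 0, 0, 0, 1],
    [0, 0, 0, 0, 0, 0, 1]
  ]
}}

```text
clock: 12.7
eef_pos: [551.3, 320.3, 51.9]
tcp_rot: [-1.106, 1.569, 0.634]
contact_force: [0.3, 0.1, 0.3]
opening: 1.0
```

Run:
```python
from h import *
go(550.2,318.8,50,.1698)
```

```text
t 12.7 pos [551.3 320.3  51.9] rotvec [-0.01  0.05  0.11] shift cm [ 0.19  0.13 -0.13] q [ 0.52  0.58  1.73  0.    0.83 -1.22] F [0.3 0.1 0.3] open 1.0
```

Request:
{"op": "jog_arm", "data": {
  "series": [
    [0, 0, 0, 0.15, 0.13, -0.13, 1],
    [0, 0, 0, 0, 0, 0, 0.5],
    [0, 0, 0, 0, 0, 0, 0.3],
    [0, 0, 0, 0, 0, 0, 0.3],
    [0, 0, 0, 0, 0, 0, 0.2],
    [0, 0, 0, 0, 0, 0, 0],
    [0, 0, 0, 0, 0, 0, 0],
    [0, 0, 0, 0, 0, 0, 0],
    [0, 0, 0, 0, 0, 0, 0],
    [0, 0, 0, 0, 0, 0, 0]
  ],
  "force": 90
}}

```text
clock: 13.7
eef_pos: [549.3, 318.5, 49.0]
tcp_rot: [0.019, 1.57, 1.76]
contact_force: [-0.2, 0.8, 2.1]
opening: 0.125
```

Run:
```python
from h import *
go(440.9,52.5,220,.083)
```

```text
t 13.7 pos [549.3 318.5  49. ] rotvec [ 4.97  0.02 -0.  ] shift cm [-17.1   13.01 -25.61] q [ 0.52  0.58  1.74  0.    0.83 -1.22] F [-0.2  0.8  2.1] open 0.125
```

Request:
{"op": "jog_arm", "data": {
  "series": [
    [0, 0, 0, -0.5, 0, 0, 0],
    [0, 0, 0, -1.5, 0, 0, 0],
    [0, 0, 0, -2.5, 0, 0, 0],
    [0, 0, 0, -3, 0, 0, 0],
    [0, 0, 0, -2.6, 0, 0, 0],
    [4.97, 0, 0, -2, 0, 0, 0],
    [0, 0, 0, 0, 0.6, -1.2, 0],
    [0, 0, 0, 0, 1.5, -3, 0],
    [0, 0, 0, 0, 1.5, -3, 0],
    [0, 0, 0, 0, 1.6, -3.1, 0],
    [0, 0, 0, 0, 1.6, -3.1, 0],
    [0, 0, 0, 0, 1.6, -3.1, 0],
    [0, 0, 0, 0, 1.6, -3.1, 0],
    [0, 0, 0, 0, 1.5, -3, 0],
    [0, 0, 0, 0, 0.9, -1.8, 0],
    [0, 0, 0, 0, 0.5, -0.8, 0],
    [0, 0, 0, 0, 0.1, -0.4, 0],
    [0, 0, 0, 0, 0, 0, 0],
    [0, 0, 0, 0, 0, 0, 0],
    [0, 0, 0, 0, 0, 0, 0]
  ]
}}

```text
clock: 15.7
eef_pos: [441.3, 53.1, 169.9]
tcp_rot: [0.221, 1.57, 1.876]
contact_force: [0.6, 0.8, -1.7]
opening: 0.124
```

Run:
```python
from h import *
go(440.9,52.5,152,.083)
im,d=r.grab_frame("scene");np.save("scene6i.npy",im)
p=(*r.sense()["eef_pos"][:2],r.sense()["eef_pos"][2]-49,.083)
M=[(COV,p,(0,255,0)),(BOX,(440.9,52.5,0,.083),(255,255,0))]
cv2.imwrite("pics/s6.png",np.hstack([gridcrop(im,255,145,75,98,6,.6),overlay(np.uint8(255*(im/255.)**.6),"scene",M,265,145,60,98,6)]))
```

```text
t 15.7 pos [441.3  53.1 169.9] rotvec [ 0.06  0.02 -0.  ] shift cm [ 1.79  0.05 -0.06] q [ 0.12  0.15  2.07  0.    0.93 -1.54] F [ 0.6  0.8 -1.7] open 0.124
```

View pics/s6.png

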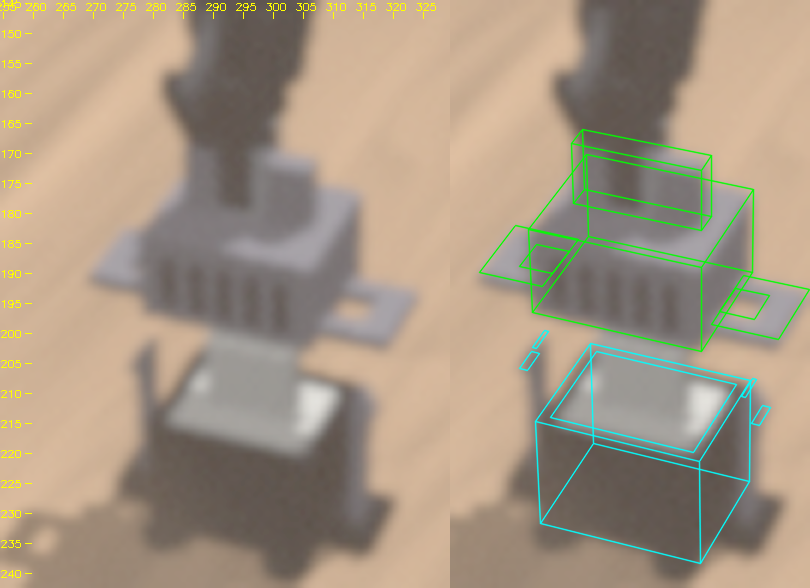

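Request:
{"op": "jog_arm", "data": {
  "series": [
    [0, 0, 0, 0.7, 0.05, -0.06, 0],
    [0, 0, 0, 1, 0, 0, 0],
    [0, 0, 0, 1, 0, 0, 0],
    [0, 0, 0, 0.6, 0, 0, 0],
    [0, 0, 0, 0, 0, 0, 0],
    [0, 0, 0, 0, 0, 0, 0]
  ]
}}

```text
clock: 16.35
eef_pos: [440.4, 51.8, 136.7]
tcp_rot: [1.371, 1.57, 3.025]
contact_force: [-0.2, 0.2, -2.0]
opening: 0.122
```

Run:
```python
from h import *
go(440.9,52.5,109,.083)
im,d=r.grab_frame("scene");np.save("scene7i.npy",im)
cv2.imwrite("pics/s7.png",np.hstack([gridcrop(im,260,160,68,80,8,.6)]))
```

```text
t 16.35 pos [440.4  51.8 136.7] rotvec [-0.    0.01 -0.05] shift cm [ 2.77 -0.05  0.07] q [ 0.11  0.2   2.1   0.    0.85 -1.54] F [-0.2  0.2 -2. ] open 0.122
```

View pics/s7.png

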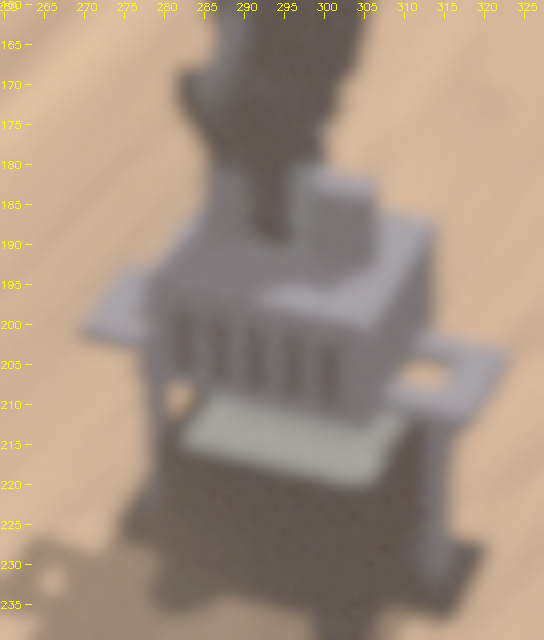

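Request:
{"op": "jog_arm", "data": {
  "series": [
    [0, 0, 0, 0.4, -0.04, 0.06, 0],
    [0, 0, 0, 0.4, 0, 0, 0],
    [0, 0, 0, 0.3, 0, 0, 0],
    [0, 0, 0, 0, 0, 0, 0]
  ]
}}

```text
clock: 16.8
eef_pos: [440.5, 52.4, 125.4]
tcp_rot: [1.412, 1.57, 3.066]
contact_force: [-0.3, 0.0, -2.1]
opening: 0.121
```

Run:
```python
from h import *
go(440.9,52.5,109,.083)
im,d=r.grab_frame("scene")
cv2.imwrite("pics/s8.png",np.hstack([gridcrop(im,260,160,68,80,8,.6)]))
```

```text
t 16.8 pos [440.5  52.4 125.4] rotvec [ 0.    0.01 -0.06] shift cm [ 1.64 -0.04  0.  ] q [ 0.11  0.22  2.1   0.    0.82 -1.54] F [-0.3  0.  -2.1] open 0.121
```

View pics/s8.png

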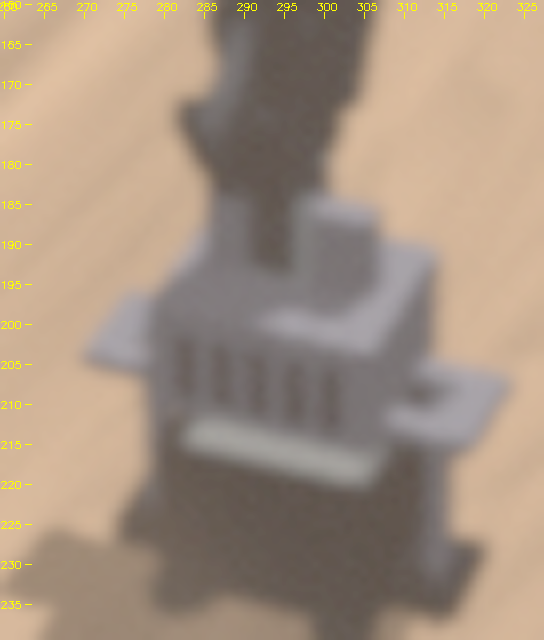

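Request:
{"op": "jog_arm", "data": {
  "series": [
    [0, 0, 0, 0.2, 0, 0, 0],
    [0, 0, 0, 0.2, 0, 0, 0],
    [0, 0, 0, 0.1, 0, 0, 0],
    [0, 0, 0, 0, 0, 0, 0]
  ]
}}

```text
clock: 17.25
eef_pos: [441.1, 52.5, 121.0]
tcp_rot: [-0.512, 1.571, 1.142]
contact_force: [0.3, -0.6, -0.0]
opening: 0.121
```

Run:
```python
from h import *
go(440.9,52.5,109,.083);print(r.sense()["wrist_torque"])
```

```text
t 17.25 pos [441.1  52.5 121. ] rotvec [-0.    0.01  0.01] shift cm [1.2  0.02 0.  ] q [ 0.11  0.23  2.11  0.    0.81 -1.54] F [ 0.3 -0.6 -0. ] open 0.121
[ 0.00021705 -0.08203967 -0.00955324]
```

Request:
{"op": "jog_arm", "data": {
  "series": [
    [0, 0, 0, 0.2, 0, 0, 0],
    [0, 0, 0, 0.2, 0, 0, 0],
    [0, 0, 0, 0.2, 0, 0, 0],
    [0, 0, 0, 0.1, 0, 0, 0]
  ]
}}

```text
clock: 17.65
eef_pos: [441.0, 52.5, 113.9]
tcp_rot: [-0.744, 1.57, 0.91]
contact_force: [0.5, 0.1, 2.9]
opening: 0.124
```

Run:
```python
from h import *
go(440.9,52.5,109,.083);print(r.sense()["wrist_torque"])
```

```text
t 17.65 pos [441.   52.5 113.9] rotvec [-0.    0.01  0.01] shift cm [ 0.49  0.01 -0.  ] q [ 0.11  0.24  2.11  0.    0.79 -1.54] F [0.5 0.1 2.9] open 0.124
[ 0.02668312 -0.1093908  -0.06639758]
```

Request:
{"op": "jog_arm", "data": {
  "series": [
    [0, 0, 0, 0.2, 0, 0, 0],
    [0, 0, 0, 0.15, 0, 0, 0],
    [0, 0, 0, 0.1, 0, 0, 0],
    [0, 0, 0, 0.05, 0, 0, 0],
    [0, 0, 0, 0, 0, 0, 0]
  ]
}}

```text
clock: 18.15
eef_pos: [440.4, 52.5, 108.9]
tcp_rot: [1.303, 1.57, 2.957]
contact_force: [-2.4, 0.8, 4.3]
opening: 0.122
```

Run:
```python
from h import *
go(440.9,52.5,109,.083);print(r.sense()["wrist_torque"])
im,d=r.grab_frame("scene")
cv2.imwrite("pics/s9.png",np.hstack([gridcrop(im,260,160,68,80,8,.6)]))
```

```text
t 18.15 pos [440.4  52.5 108.9] rotvec [-0.    0.02 -0.07] shift cm [-0.01 -0.05 -0.01] q [ 0.12  0.25  2.12  0.    0.78 -1.54] F [-2.4  0.8  4.3] open 0.122
[0.07738923 0.19282617 0.01099494]
```

View pics/s9.png

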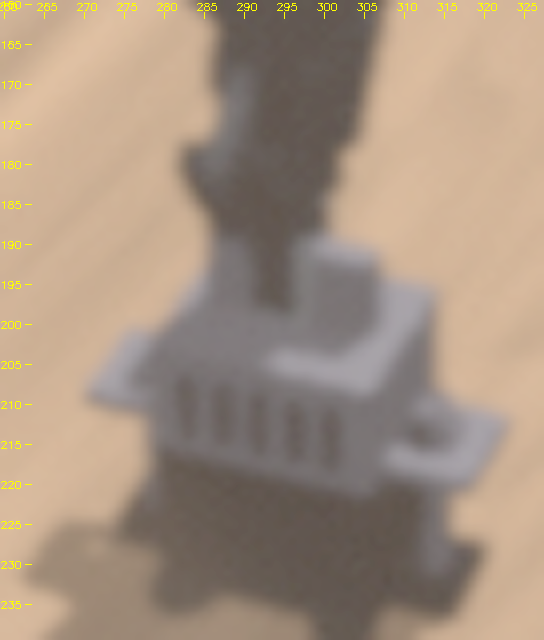

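Request:
{"op": "jog_arm", "data": {
  "series": [
    [0, 0, 0, 0.1, -0.03, 0, 0],
    [0, 0, 0, 0.05, 0, 0, 0],
    [0, 0, 0, 0, 0, 0, 0]
  ]
}}

```text
clock: 18.5
eef_pos: [440.5, 52.6, 108.8]
tcp_rot: [1.329, 1.569, 2.983]
contact_force: [-10.6, 1.0, 30.8]
opening: 0.12
```

Run:
```python
from h import *
go(440.9,52.5,109,.083);print(r.sense()["wrist_torque"])
```

```text
t 18.5 pos [440.5  52.6 108.8] rotvec [-0.    0.02 -0.09] shift cm [-0.02 -0.04 -0.01] q [ 0.12  0.25  2.12  0.    0.78 -1.54] F [-10.6   1.   30.8] open 0.12
[-0.11254544  1.7334649  -0.03734891]
```

Request:
{"op": "jog_arm", "data": {
  "series": [
    [0, 0, 0, -0.15, 0.03, 0, 0],
    [0, 0, 0, -0.1, 0, 0, 0],
    [0, 0, 0, -0.12, 0, 0, 0],
    [0, 0, 0, 0, 0, 0, 0]
  ]
}}

```text
clock: 18.9
eef_pos: [440.3, 52.4, 110.5]
tcp_rot: [1.475, 1.569, 3.129]
contact_force: [0.8, -0.1, -8.2]
opening: 0.125
```

Run:
```python
from h import *
go(440.9,52.5,109,.083);print(r.sense()["wrist_torque"])
```

```text
t 18.9 pos [440.3  52.4 110.5] rotvec [-0.    0.01 -0.08] shift cm [ 0.15 -0.06  0.  ] q [ 0.11  0.24  2.12  0.    0.78 -1.54] F [ 0.8 -0.1 -8.2] open 0.125
[-0.01250217 -0.17363784 -0.07797048]
```

Request:
{"op": "jog_arm", "data": {
  "series": [
    [0, 0, 0, 0.15, 0, 0, 0],
    [0, 0, 0, 0.08, 0, 0, 0],
    [0, 0, 0, 0, 0, 0, 0],
    [0, 0, 0, 0, 0, 0, 0.3],
    [0, 0, 0, 0, 0, 0, 0.6],
    [0, 0, 0, 0, 0, 0, 1],
    [0, 0, 0, 0, 0, 0, 1],
    [0, 0, 0, 0, 0, 0, 1],
    [0, 0, 0, -0.5, 0, 0, 1],
    [0, 0, 0, -1.5, 0, 0, 1],
    [0, 0, 0, -2.5, 0, 0, 1],
    [0, 0, 0, -3, 0, 0, 1],
    [0, 0, 0, -3, 0, 0, 1],
    [0, 0, 0, -2, 0, 0, 1],
    [0, 0, 0, 0, 0, 2, 1],
    [0, 0, 0, 0, 0, 4, 1],
    [0, 0, 0, 0, 0, 4, 1],
    [0, 0, 0, 0, 0, 4, 1],
    [0, 0, 0, 0, 0, 3, 1],
    [0, 0, 0, 0, 0, 0, 1]
  ]
}}

```text
clock: 20.9
eef_pos: [426.6, 224.9, 234.3]
tcp_rot: [-0.32, 1.569, 1.336]
contact_force: [0.5, 0.5, 0.2]
opening: 0.996
```

Request:
{"op": "jog_arm", "data": {
  "series": [
    [0, 0, 0, 0, 0, 3, 1],
    [0, 0, 0, 0, 0, 4, 1],
    [0, 0, 0, 0, 0, 3, 1],
    [0, 0, 0, 0, 0, 0, 1],
    [0, 0, 0, 0, 0, 0, 1]
  ]
}}

```text
clock: 21.4
eef_pos: [418.3, 321.0, 233.8]
tcp_rot: [2.381, 1.57, -2.247]
contact_force: [-0.2, 0.3, 0.0]
opening: 1.001
```

Run:
```python
from h import *
go(440.9,52.5,109,.083)
M=[(COV,(440.7,52.5,60,.083),(0,255,0))]
im,d=r.grab_frame("scene")
cv2.imwrite("pics/s10.png",np.hstack([gridcrop(im,260,180,68,60,6,.6),overlay(np.uint8(255*(im/255.)**.6),"scene",M,262,180,66,60,6)]))
cv2.imwrite("pics/s10b.png",im[:,:,::-1])
im,d=r.grab_frame("top")
cv2.imwrite("pics/t10.png",np.hstack([gridcrop(im,225,180,55,60,7,.6),overlay(np.uint8(255*(im/255.)**.6),"top",M,225,180,55,60,7)]))
cv2.imwrite("pics/t10b.png",im[:,:,::-1])
C=cloud("top",d);x=C[...,0]-440.7;y=C[...,1]-52.5;c,s=np.cos(.083),np.sin(.083);X=c*x+s*y;Y=-s*x+c*y
m=(abs(X)<37)&(abs(Y)<29)&(abs(Y)>10)
for sx in(1,-1):
  for sy in(1,-1):
    k=m&(X*sx>0)&(Y*sy>0);print(sx,sy,np.median(C[...,2][k]))
```

```text
t 21.4 pos [418.3 321.  233.8] rotvec [ 0.07 -0.04 -0.04] shift cm [ 1.248e+01 -2.000e-02 -2.695e+01] q [ 0.65  0.2   1.84 -0.    1.11 -1.  ] F [-0.2  0.3  0. ] open 1.001
1 1 105.32673616794875
1 -1 105.3448079186046
-1 1 105.05108137949787
-1 -1 105.14533271124878
```

View pics/s10.png

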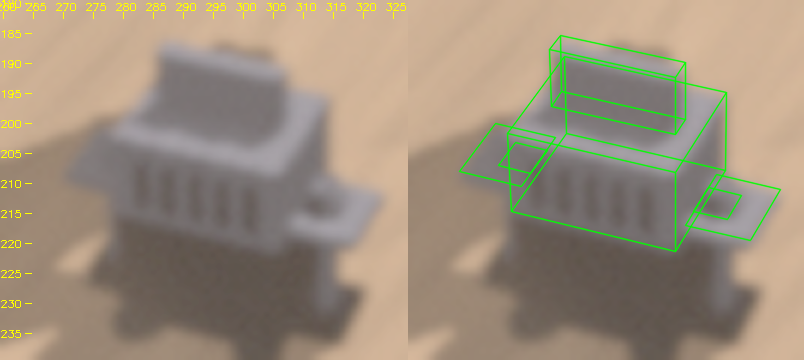

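View pics/t10.png

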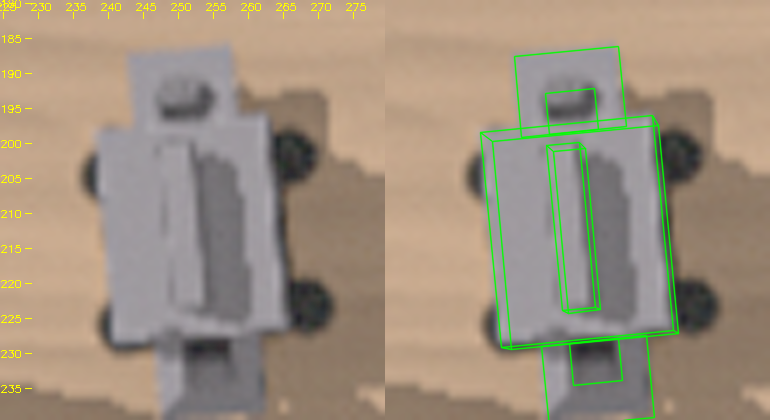

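View pics/s10b.png

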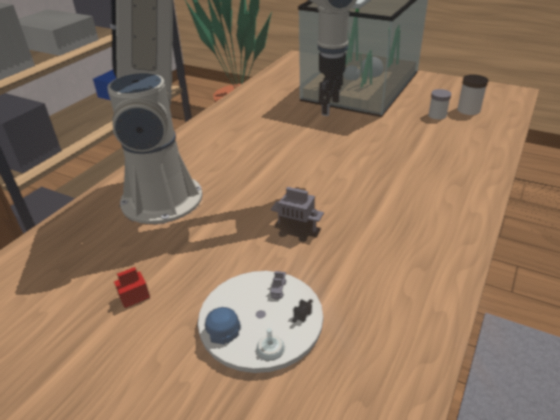

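Run:
```python
from h import *
im,d=r.grab_frame("top")
o=np.hstack([gridcrop(im,240,183,25,20,15,.5),gridcrop(im,243,223,25,20,15,.5)]);cv2.imwrite("pics/t11.png",o)
```

```text
(no output)
```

View pics/t11.png

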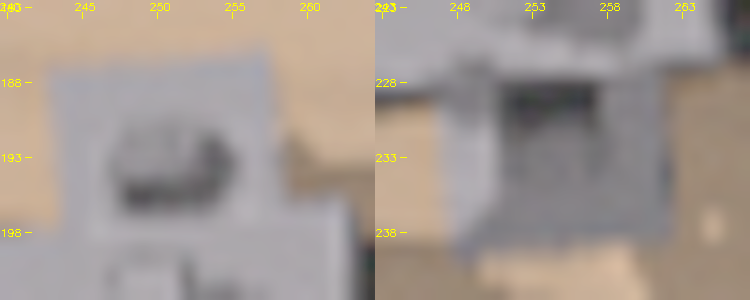

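```bash
python3 -c "
from rig import r
print(r.sense()['clock'],r.sign_off())"
```

```text
the job is handed in; nothing more can be done
21.55 None
```

The white basket is seated in the black filter box, and the grey cover is snapped down over it. I released the cover, moved the arm clear and handed the job in at 21.55 s.

- **Basket:** I picked it off the turntable by its fin. At release the tool had dropped to within 0.5 mm of the computed seated height and met about 9 N of resistance. The top view afterwards shows the basket level inside the rim.
- **Cover:** I pushed it straight down until it stopped hard at the expected height, at about 31 N vertical. About 10 N of sideways force also showed at the stop. It was gone when I lifted.
- **Hooks:** A gentle lift rose about 1.7 mm and then held with about 6 N of extra pull, evenly on both sides, so both tabs are caught. The last close-up shows both barbs over their tab bars. The hook at the −x end was in shade and hard to see, so the pull is the better evidence there.
- **Final position:** The cover is level to about 0.3 mm across its four corners. Its top reads about 105 mm against the expected 104 mm. The camera's height readings ran about 1 mm high throughout.
- **Bystanders:** The ornament and fittings on the turntable and the red look-alike were not touched.

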